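# Clamp the brass rosette with strap and wing nut

## Task

Swing the steel strap in under the wing nut by its red peg until it is fully home against its stop. The nut is standing loose on top of the stud's coarse thread: turn it gently backward (counter-clockwise from above) until it drops into the thread start, then turn it forward (clockwise) until its foot sits flat on the strap. Force nothing, leave the tools and fittings around where they are, and let go.

Things in the scene. Friction and masses are not known exactly. Their poses are not given: they have to be found in the camera images.
- strap (a joint): slotted steel strap, 8 mm thick, that pivots level about a pin on the block, 85 mm from the stud axis along the block's +y; rad: 0 = fully home against its stop, its fork round the stud under the nut; grows as it opens (counter-clockwise from above), at most 1.2. Stiff pivot: it stays where it is left, about 2 N at the peg moves it
- strap_peg (a point): middle of the red upright peg on the strap's tail, 16 mm in diameter, 42 mm high, rising from the strap's top face (21 mm below this point), 70 mm from the pivot. At joint value 0 it stands 155 mm from the stud axis along the block's +y. Its frame turns with the strap, +y pointing from pivot to peg
- stud_top (a point): on the vertical stud's axis, at the height of the flat crown on which the nut stands at first; axes as the block's. Steel stud, 26 mm across its coarse three-start right-hand thread (lead 30 mm), with a 16 mm smooth nose rising 31 mm above the crown. The crown has three 36 degree gaps, 120 degrees apart, the thread starts: which way they face is not measured. Strap top: 17.5 mm lower
- nut_grip (a point): blue-painted wing nut, about 0.33 kg, on the stud: this point is in the upper part of its wing, a flat upright blade 10 mm thick and 70 mm long along this frame's x; blade top 10 mm above this point, top of the hub (39 mm across) 22 mm below. Pinch the blade, or turn it between fingers left a few mm open, so that the nut is free to sink by its weight
- nut_foot (a point): centre of the nut's flat foot, on its axis, 76 mm below nut_grip. Heights from stud_top: -0.8 mm on the crown; about -9 mm once dropped into a thread start, 20 to 80 degrees backward; -17.5 mm seated on the strap, about 100 degrees forward of the drop. A stop ends backward turning about 6 degrees after the drop; forward on the crown also jams on a stop
- block: dark wooden clamping block, 130 x 250 x 38 mm, carrying rosette, stud and strap, fixed to the bench; origin under its centre, on the bench; long side along its y; stud at y = -75 mm, strap pivot at y = +10 mm
- hammer: hammer lying on the bench, a bystander
- punch1: steel punch, 120 mm, lying on the bench, a bystander
- punch2: second steel punch, a bystander
- cuff1: copper cuff (ring 60 mm across, 48 mm high) standing in the light wooden tray, a bystander
- cuff2: second copper cuff in the tray, a bystander
- plaque: brass plaque, 55 x 100 x 8 mm, lying beyond the block, a bystander
Not all that is in view belongs to the job. What is meant by the part that bears nut_grip is not yellow, and is the larger of those in its own colour.

How it is judged (in metres and radians):
On the way, in this order (a step that is already met when the one before it is completed fails the run):
1. the strap is swung fully home under the nut while the nut still stands on the crown (value of joint strap below 0.05 rad and z of nut_foot in the frame of stud_top above -0.004 m), for 0.1 s.
2. the nut has dropped into the thread start, upright on the stud (z of nut_foot in the frame of stud_top below -0.0065 m and horizontal distance between nut_foot and stud_top below 0.004 m and angle between nut_foot's own z axis and vertical below 0.12 rad), for 0.1 s.
At the end, for the whole second after the job is handed in: The strap is home (within 0.06 rad of its stop), the nut is on the stud (foot within 4 mm of the axis), upright within 0.06 rad and seated on the strap: its foot is at least 16 mm below the crown (17.5 mm is full contact) (value of joint strap below 0.06 rad and z of nut_foot in the frame of stud_top below -0.016 m and horizontal distance between nut_foot and stud_top below 0.004 m and angle between nut_foot's own z axis and vertical below 0.06 rad); the robot touches nothing.
It fails at once if the nut is forced: more than 40 N between the nut and the stud (contact force between nut and stud above 40 N).
It fails at once if the nut is pressed on the strap with more than 40 N (contact force between nut and block above 40 N).
It fails at once if a tool or fitting nearby is moved more than 20 mm (distance of any of hammer, punch1, punch2, cuff1, cuff2, plaque from where it was at the start of the episode above 0.02 m).
It also fails if it takes over 61 s, if anything falls off the work surface, if the arm or the gripper's body presses on something with over 40 N, if the wrist force passes 120 N, or if a joint passes its speed limit or range.

## Robot

A 6-joint arm with a two-finger parallel gripper is mounted at the origin on the work surface. World frame = base frame: x ahead of the robot, y to its left, z up, the work surface at z = 0. Lengths are in mm, angles in rad, forces in N, time in s.
With the tool pointing down it reaches from about 400 to 925 mm from the base axis. Payload 3.4 kg.
Tool frame: the origin (TCP) lies midway between the tips of the shut fingers; the grasp point (between the pads) lies 19 mm behind it; y points along the fingers, x is the direction in which the jaws open and shut, and the axes are right-handed (so a half turn about y gives the same grasp; the last joint's range is limited). The gripper opens to 85 mm and grips with 20 to 120 N. Pads are 22 mm wide; open, the fingers measure 114 mm over their backs; the gripper's body (76 mm by 85 mm) begins 54 mm behind the grasp point. The pads swing forward as they close: fully open they stand 13 mm farther back than shut.
Start: joints at [-0.073, 0.307, 1.506, -0, 1.328, -0.073], TCP at [575.005, -0.025, 231.305] pointing down, gripper open.
Joint ranges: [-3.12, 3.12], [-1.05, 2.28], [0.14, 2.33], [-1.42, 4.57], [0.1, 2.73], [-2.68, 2.68]. Speed limits (rad/s): [2.57, 2.57, 3.14, 3.14, 3.14, 3.14].

## Interface

Orientations are given as a unit quaternion [x, y, z, w].
In Python, from rig import r gives the robot as it stands. The module is installed in compiled form; this text tells all that it offers.
- The arm moves only by the tool drive_tool, never from a script. Its argument "commands" is a list of rows, each an object of numbers: "wx", "wy", "wz": the turn, a rotation vector about the tool's x, y, z in rad; "tx", "ty", "tz": the shift along the tool's x, y, z in cm; "hand": the finger opening in cm, from 0 to 8.54. A call has 1 to 5 rows; each row shifts and turns the commanded pose from where the row before left it, along the tool's axes as they then stand; what a row does not reach is not made up. A row lasts 1/8 s, in which the tool goes at most 62.5 mm and 10.7 degrees, less where a joint would pass 70% of its speed; a pose out of reach is approached as far as the arm can. A call is refused whole if a number of a shift passes 6.25 or a number of a turn 0.188, either way. A call with a gripper value outside its range is refused whole. The fingers move at their own pace and stop on an object; the grip force is fixed at half the most. Time passes only in rows, so rows that do not move let the fingers close. It gives the time, the measured TCP pose, the force and the opening at its end, in the units of the state.
- r.observe(): the state, without advancing time (a new reading comes with each control period).
- r.capture(name): name is "scene" or "side" or "wrist"; returns a dict with "color" (400x640x3 uint8, red, green, blue), "fx", "fy", "cx", "cy" (pixels), "R" (3x3) and "t" (3): a world point X has camera coordinates R X + t. Camera axes: x right, y down, z forward; pixel columns grow to the right and rows downward; lengths in mm; the calibration is good to about 2 mm. A picture is of the moment at which its call begins. There is no depth.
- r.job_done(): hands the job in, once; it reports no verdict.
Trained networks look in a picture, given as the dict that the camera call returned (one of the last four; its "shot" number tells which), for a name from the list of things; names that differ only in an ending like _2 or _b are one class to them, and where a whole thing is asked for, a point or a joint stands for the part that bears it (a point fixed in the world has none). Each returns a list of dicts, best first, with "p" (0 to 1); they miss things now and then, are a little off and sometimes report something else, mostly with a low value. They report only what shows in the picture. A call takes as long as a camera call. They do not tell look-alikes from the thing itself.
- r.regions_of(thing, picture): "mask" (400x640 bool, what is visible of it) and "bbox" ([left, top, right, bottom] in pixels, round what is visible of it).
The state is a dict: "t": time; "joint_positions": joint angles; "qvel": joint speeds; "tau": joint torques, N m; "tcp_pos": TCP position; "orientation": TCP orientation; "contact_force": force on the tool from outside, world axes, zero at the start; "wrist_torque": the same for the moment, N m; "gripper_width": finger opening in mm.
Only numpy, scipy, OpenCV 4.12 (cv2) and the standard library are available. Lean on these libraries where they do the work, as an engineer would, in place of code of your own. Each camera call takes 0.05 s, during which the arm holds its last target.

## Working session

There is one attempt and no reset: what is moved stays moved. The work goes in short steps, Python scripts to look and compute and a tool call to move; the robot and the scene stay as the last step left them, time stands still between calls to the robot, and variables do not carry over. Pictures are saved under pics/ and viewed, and the job is handed in when it is done.

Besides the shell and the picture viewer there is one more tool, called after ">>>" as name(argument=value, ...), one argument or row to a line, values as JSON. drive_tool: Moves the arm, as the interface text tells. Its arguments: {"type":"object","properties":{"commands":{"type":"array"}},"required":["commands"]}

```bash
mkdir -p pics; ls
python3 - <<'E'
from rig import r
import cv2
print(r.observe())
for n in ["scene","side","wrist"]:
    p=r.capture(n); cv2.imwrite(f"pics/a_{n}.png",p["color"][:,:,::-1])
    print(n,{k:v for k,v in p.items() if k!="color"})
E
```

```text
pics
{'t': 0.0, 'joint_positions': array([-7.35343082e-02,  3.07576751e-01,  1.50767474e+00,  1.23942736e-05,
        1.32839276e+00, -7.35058621e-02]), 'qvel': array([ 4.82614009e-05,  5.40079296e-04, -2.20863344e-04, -1.54420426e-04,
       -2.57417720e-05, -8.10060981e-04]), 'tau': array([-2.40806599e-03, -4.57556927e+01, -2.51919490e+01, -3.95127336e-04,
        1.32516641e-02, -2.41733758e-06]), 'tcp_pos': array([5.74303959e+02, 1.15020343e-02, 2.30378378e+02]), 'orientation': array([-0.70704889,  0.00073419,  0.00071197,  0.70716393]), 'contact_force': array([-0.46611669, -0.6650905 ,  0.71915893]), 'wrist_torque': array([-0.01924799, -0.04069409,  0.01652268]), 'gripper_width': 85.44121028607395}
scene {'fx': 476.05562072116817, 'fy': 476.05562072116817, 'cx': 315.51242553350926, 'cy': 202.64263940918215, 'R': array([[ 0.3640692 ,  0.93126899,  0.01384512],
       [ 0.78463782, -0.29866865, -0.54326838],
       [-0.5017939 ,  0.20865069, -0.83944492]]), 't': array([-234.71519292, -367.28403861, 1555.73866431]), 'shot': 1}
side {'fx': 363.06346801622044, 'fy': 363.06346801622044, 'cx': 325.27026761007176, 'cy': 198.13792929789741, 'R': array([[-0.9404832 , -0.33954054,  0.01426809],
       [-0.22836094,  0.60032204, -0.76646248],
       [ 0.25167964, -0.72410336, -0.64213058]]), 't': array([558.3924304 , 214.51022833, 792.75935445]), 'shot': 2}
wrist {'fx': 333.8842580379232, 'fy': 333.8842580379232, 'cx': 322.5499279208642, 'cy': 198.83701620812352, 'R': array([[ 9.99996941e-01, -5.62472550e-04, -2.40849976e-03],
       [ 1.11894980e-04, -9.62511784e-01,  2.71239843e-01],
       [-2.47077436e-03, -2.71239283e-01, -9.62508777e-01]]), 't': array([-573.53595938,  -35.49385801,  378.8880447 ]), 'shot': 3}
```

View pics/a_scene.png

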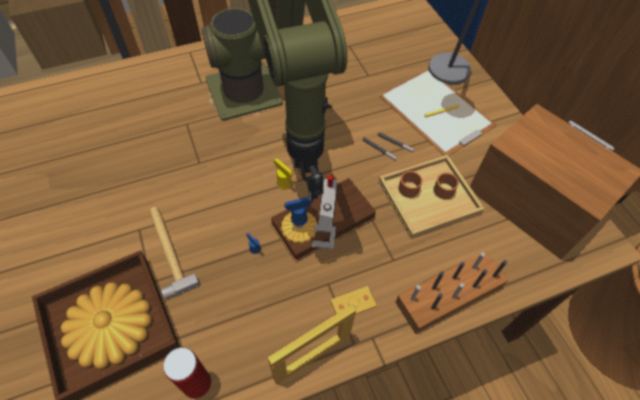

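View pics/a_side.png

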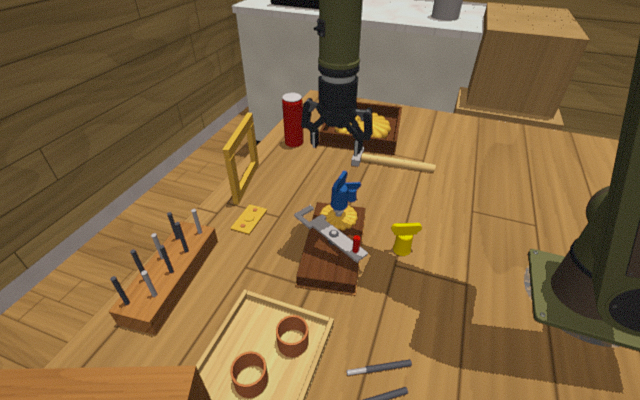

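View pics/a_wrist.png

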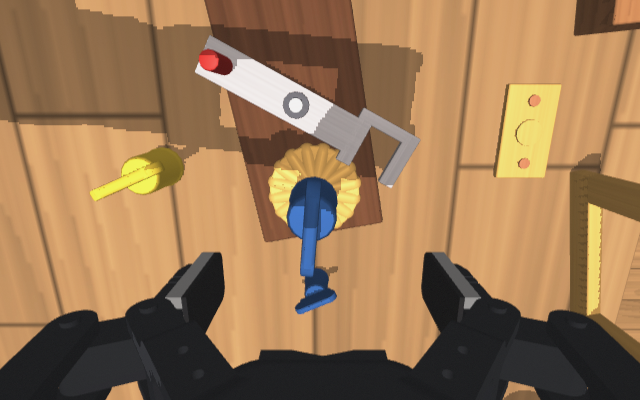

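```bash
cat > h.py <<'E'
import numpy as np,cv2
from scipy.spatial.transform import Rotation as Ro
def ray(c,u,v):
    d=c["R"].T@np.array([(u-c["cx"])/c["fx"],(v-c["cy"])/c["fy"],1.]); return -c["R"].T@c["t"],d/np.linalg.norm(d)
def onz(c,u,v,z):
    o,d=ray(c,u,v); return o+d*(z-o[2])/d[2]
def tri(obs):
    A=np.zeros((3,3));b=np.zeros(3);rs=[]
    for c,u,v in obs:
        o,d=ray(c,u,v);P=np.eye(3)-np.outer(d,d);A+=P;b+=P@o;rs.append((o,P))
    X=np.linalg.solve(A,b); return X,[round(float(np.linalg.norm(P@(X-o))),1) for o,P in rs]
def proj(c,X):
    p=c["R"]@np.asarray(X,float)+c["t"]; return c["fx"]*p[0]/p[2]+c["cx"],c["fy"]*p[1]/p[2]+c["cy"]
def crop(c,box,s,name):
    l,t,r_,b=box; im=cv2.resize(c["color"][t:b,l:r_,::-1],None,fx=s,fy=s,interpolation=cv2.INTER_CUBIC)
    for x in range((l//10+1)*10,r_,10): cv2.putText(im,str(x),((x-l)*s-10,8),0,.3,(0,255,0));cv2.line(im,((x-l)*s,9),((x-l)*s,14),(0,255,0),1)
    for y in range((t//10+1)*10,b,10): cv2.putText(im,str(y),(0,(y-t)*s+3),0,.3,(0,255,0));cv2.line(im,(20,(y-t)*s),(26,(y-t)*s),(0,255,0),1)
    cv2.imwrite("pics/"+name,im)
E
python3 - <<'E'
from rig import r
from h import *
import pickle
C={n:r.capture(n) for n in ["scene","side","wrist"]}
pickle.dump(C,open("c0.pkl","wb"))
for n in C:
  for th in ["block","nut_grip","strap","strap_peg"]:
    print(n,th,[(round(float(x["p"]),2),[int(q) for q in x["bbox"]],int(x["mask"].sum())) for x in r.regions_of(th,C[n])][:3])
crop(C["scene"],(265,150,385,260),6,"b_scene.png")
crop(C["side"],(285,160,405,300),4,"b_side.png")
E
```

```text
scene block [(0.85, [271, 173, 374, 264], 4406)]
scene nut_grip [(0.94, [282, 197, 311, 226], 519), (0.91, [273, 159, 292, 190], 349), (0.54, [248, 234, 262, 256], 159)]
scene strap [(0.69, [313, 172, 336, 249], 968), (0.19, [331, 287, 374, 314], 675)]
scene strap_peg [(0.87, [311, 178, 336, 249], 904), (0.55, [397, 169, 425, 196], 493)]
side block [(0.87, [293, 204, 367, 293], 5003)]
side nut_grip [(0.84, [389, 222, 421, 256], 654), (0.76, [346, 184, 363, 201], 203), (0.74, [330, 173, 348, 210], 518)]
side strap [(0.7, [294, 203, 369, 260], 1099), (0.3, [344, 360, 412, 377], 444)]
side strap_peg [(0.97, [293, 205, 370, 262], 1127)]
wrist block [(0.57, [197, 1, 421, 243], 30934)]
wrist nut_grip [(0.78, [295, 268, 339, 312], 1033), (0.72, [286, 177, 337, 275], 3206), (0.65, [92, 148, 180, 197], 2583)]
wrist strap [(0.61, [194, 38, 419, 188], 8793)]
wrist strap_peg [(0.88, [196, 35, 419, 186], 8950), (0.43, [488, 81, 559, 176], 4917)]
```

View pics/b_scene.png

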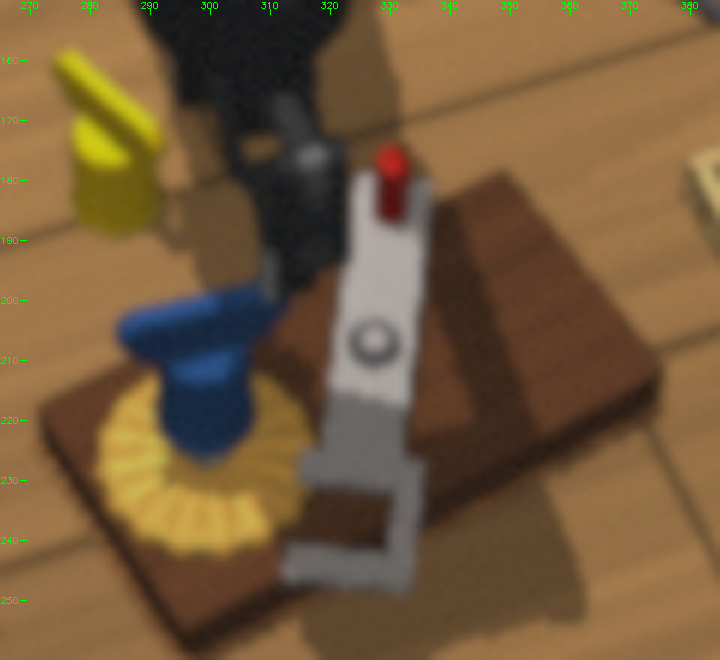

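View pics/b_side.png

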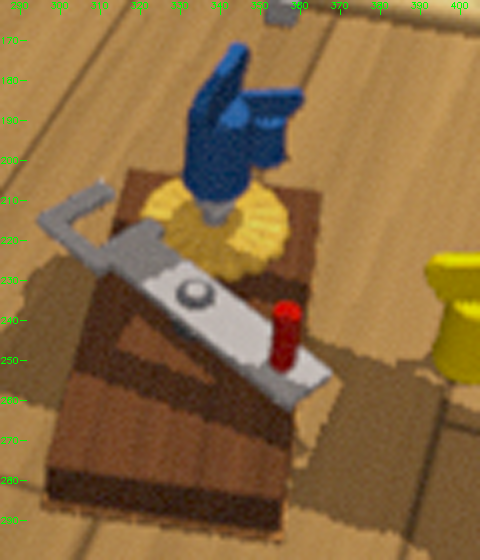

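Run:
```python
from h import *
import pickle
C=pickle.load(open("c0.pkl","rb")); s,d,w=C["scene"],C["side"],C["wrist"]
crop(w,(180,0,440,260),3,"b_wrist.png")
print("peg",tri([(s,330.3,176.5),(d,357,237.5),(w,209,62)]))
print("piv",tri([(s,327.5,206.5),(d,334,232),(w,296,105)]))
print("blade endA",tri([(s,283,205),(d,358,184)]), tri([(s,312,199),(d,344,172)]))
for u,v in [(348.5,178),(375,211),(296,256),(271.5,218)]: print("scene corner",onz(s,u,v,38))
for u,v in [(317,202),(365,207.5),(297,277),(357,283)]: print("side corner",onz(d,u,v,38))
for u,v in [(265,242),(382,219)]: print("wr corner",onz(w,u,v,38))
```

```text
peg (array([488.28763361,  99.76959261, 101.80805127]), [1.6, 1.4, 0.3])
piv (array([550.6346789 ,  67.83539001,  65.69497127]), [1.8, 1.9, 0.2])
blade endA (array([535.28241431, -50.3484803 , 122.27751446]), [6.6, 6.6]) (array([568.1720641 ,   3.80316804, 180.79070869]), [18.3, 18.3])
scene corner [470.34514482 165.99795826  38.        ]
scene corner [594.5558971  188.76196946  38.        ]
scene corner [644.24991363 -52.74475209  38.        ]
scene corner [517.29951068 -74.72195471  38.        ]
side corner [635.68369561 -49.90600649  38.        ]
side corner [510.39412978 -73.83760636  38.        ]
side corner [587.9745221  195.25508405  38.        ]
side corner [463.47176053 165.43491537  38.        ]
wr corner [511.72992421 -74.80929075  38.        ]
wr corner [637.16516403 -48.48072815  38.        ]
```

View pics/b_wrist.png

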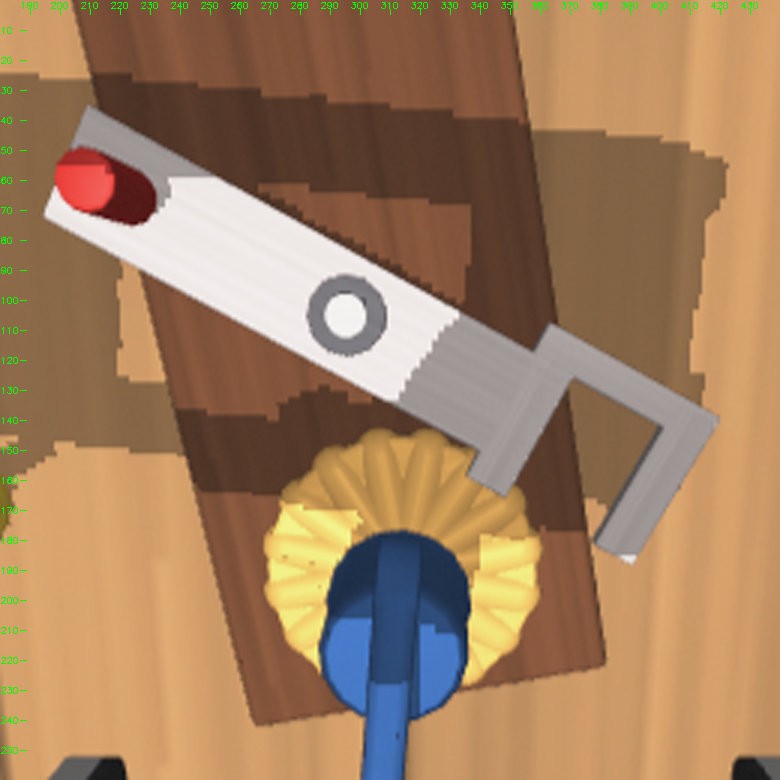

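Run:
```python
from h import *
import pickle
C=pickle.load(open("c0.pkl","rb")); s,d,w=C["scene"],C["side"],C["wrist"]
crop(w,(270,160,370,300),4,"c_wrist.png")
crop(s,(275,185,320,230),12,"c_scene.png")
```

```text
(no output)
```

View pics/c_wrist.png

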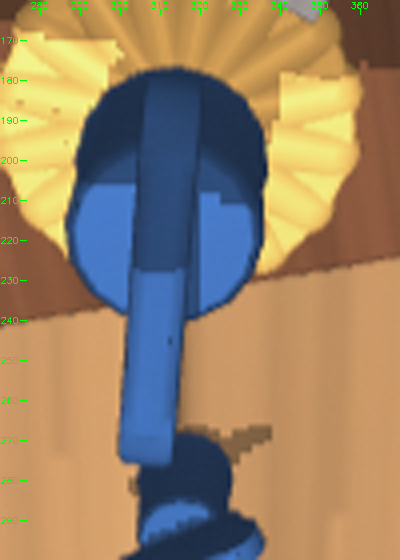

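View pics/c_scene.png

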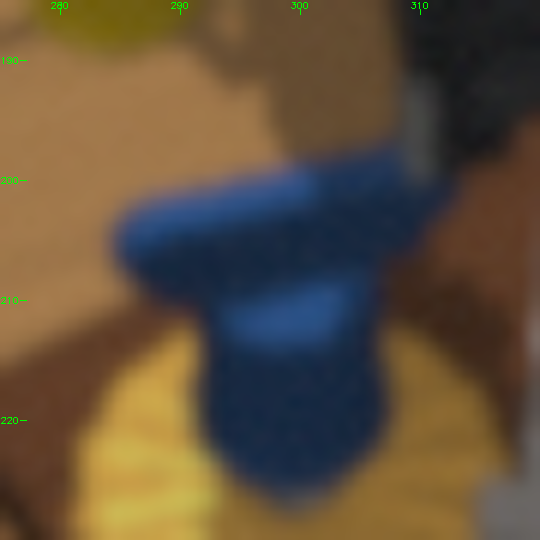

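Run:
```python
from h import *
import pickle
C=pickle.load(open("c0.pkl","rb")); s,d,w=C["scene"],C["side"],C["wrist"]
a,b=onz(w,313,181,162.7),onz(w,306.5,269,162.7); print(a,b,np.linalg.norm(a-b),(a+b)/2,np.degrees(np.arctan2(*(a-b)[[1,0]])))
h=np.array([567.4,-15.3,0])
for z in (77,131,153,163): print(z,[tuple(np.round(proj(c,h+[0,0,z]),0)) for c in (s,d,w)])
print(onz(w,433,0,0))
for n,u,v in [("decoy",315,290),("yellow",150,170)]: print(n,onz(w,u,v,30))
```

```text
[568.14618443  20.8723483  162.7       ] [563.09540898 -41.87715045 162.7       ] 62.95244178338309 [565.6207967  -10.50240108 162.7       ] 85.3981214789463
77 [(np.float64(299.0), np.float64(219.0)), (np.float64(338.0), np.float64(205.0)), (np.float64(315.0), np.float64(199.0))]
131 [(np.float64(299.0), np.float64(207.0)), (np.float64(339.0), np.float64(188.0)), (np.float64(314.0), np.float64(218.0))]
153 [(np.float64(299.0), np.float64(202.0)), (np.float64(339.0), np.float64(180.0)), (np.float64(313.0), np.float64(228.0))]
163 [(np.float64(299.0), np.float64(200.0)), (np.float64(339.0), np.float64(177.0)), (np.float64(312.0), np.float64(234.0))]
[683.95390661 168.42056856   0.        ]
decoy [ 565.2791037  -138.12013695   30.        ]
yellow [394.00003631   2.79543554  30.        ]
```

>>> drive_tool(
  commands=[
    {"tx":-2.87,"tz":3.33},
    {"tx":-2.87,"tz":3.33},
    {"tx":-2.86,"tz":3.33,"hand":4.0},
    {"wy":-0.183,"hand":4.0},
    {"wy":-0.183,"hand":4.0},
  ],
)

```text
$.commands[0]: bad value
```

>>> drive_tool(
  commands=[
    {"wy":-0.183,"hand":4.0},
    {"wy":-0.183,"hand":4.0},
    {"wy":-0.183,"hand":4.0},
    {"wy":-0.181,"hand":4.0},
    {"ty":4.0,"hand":4.0},
  ],
)

```text
$.commands[0]: bad value
```

Run:
```python
from rig import r
from h import *
o=r.observe();print(o["t"],o["tcp_pos"],Ro.from_quat(o["orientation"]).as_matrix().round(3),o["gripper_width"],o["contact_force"])
w=r.capture("wrist");cv2.imwrite("pics/d_w.png",w["color"][:,:,::-1])
print(proj(w,[488.3,99.8,101.8]))
print(r.regions_of("strap_peg",w)[0]["bbox"])
```

```text
0.9 [ 5.75001482e+02 -4.64211698e-03  2.31336159e+02] [[ 1.  0. -0.]
 [ 0.  0.  1.]
 [ 0. -1.  0.]] 85.47767156033892 [ 0.12034201 -0.13565963 -0.71144037]
(np.float64(208.6228934455175), np.float64(61.55753258981801))
[193.4, 34.7, 417.8, 184.8]
```

View pics/d_w.png

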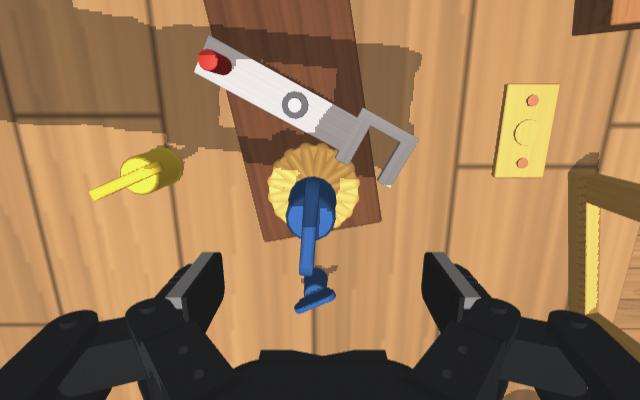

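>>> drive_tool(
  commands=[
    {"wx":0,"wy":0,"wz":0,"tx":-2.87,"ty":0,"tz":3.33,"hand":8.5},
    {"wx":0,"wy":0,"wz":0,"tx":-2.87,"ty":0,"tz":3.33,"hand":8.5},
    {"wx":0,"wy":0,"wz":0,"tx":-2.93,"ty":0,"tz":3.33,"hand":4.0},
    {"wx":0,"wy":-0.183,"wz":0,"tx":0,"ty":0,"tz":0,"hand":4.0},
    {"wx":0,"wy":-0.183,"wz":0,"tx":0,"ty":0,"tz":0,"hand":4.0},
  ],
)

```text
t: 1.62
tcp_pos: [487.8, 100.5, 231.6]
orientation: [0.695, 0.131, -0.131, -0.695]
contact_force: [-0.1, -0.1, 0.6]
gripper_width: 40.5
```

>>> drive_tool(
  commands=[
    {"wx":0,"wy":-0.183,"wz":0,"tx":0,"ty":0,"tz":0,"hand":4.0},
    {"wx":0,"wy":-0.183,"wz":0,"tx":0,"ty":0,"tz":0,"hand":4.0},
    {"wx":0,"wy":-0.183,"wz":0,"tx":0,"ty":0,"tz":0,"hand":4.0},
    {"wx":0,"wy":-0.181,"wz":0,"tx":0,"ty":0,"tz":0,"hand":4.0},
    {"wx":0,"wy":0,"wz":0,"tx":0,"ty":4.0,"tz":0,"hand":4.0},
  ],
)

```text
t: 2.25
tcp_pos: [491.6, 100.3, 193.8]
orientation: [0.605, 0.372, -0.366, -0.602]
contact_force: [0.1, 0.4, -0.5]
gripper_width: 40.5
```

Run:
```python
from rig import r
from h import *
o=r.observe();print(o["t"],o["tcp_pos"],Ro.from_quat(o["orientation"]).as_matrix().round(3),o["gripper_width"],o["contact_force"])
w=r.capture("wrist");cv2.imwrite("pics/d_w.png",w["color"][:,:,::-1])
print(proj(w,[488.3,99.8,101.8]))
```

```text
2.25 [491.59468979 100.28612424 193.77115874] [[ 0.456  0.009 -0.89 ]
 [ 0.89   0.001  0.456]
 [ 0.005 -1.    -0.007]] 40.49459478587713 [ 0.12761105  0.43175697 -0.50578753]
(np.float64(320.0858173174601), np.float64(197.9394254291044))
```

View pics/d_w.png

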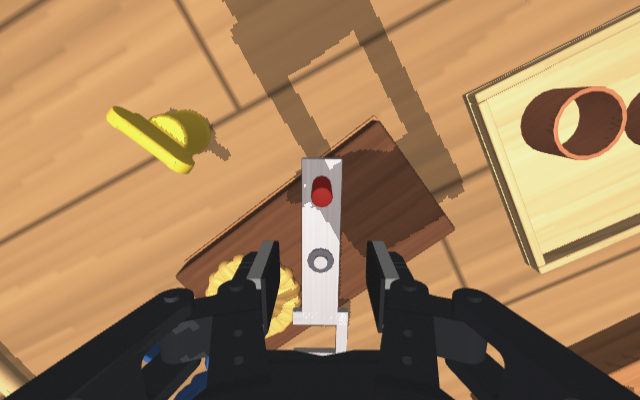

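>>> drive_tool(
  commands=[
    {"wx":0,"wy":0,"wz":0,"tx":0,"ty":4.0,"tz":0,"hand":4.0},
    {"wx":0,"wy":0,"wz":0,"tx":0,"ty":4.0,"tz":0,"hand":4.0},
    {"wx":0,"wy":0,"wz":0,"tx":0,"ty":2.5,"tz":0,"hand":4.0},
    {"wx":0,"wy":0,"wz":0,"tx":0,"ty":1.6,"tz":0,"hand":4.0},
    {"wx":0,"wy":0,"wz":0,"tx":0,"ty":0,"tz":0,"hand":2.6},
  ],
)

```text
t: 2.92
tcp_pos: [487.3, 99.7, 69.5]
orientation: [-0.603, -0.367, 0.369, 0.604]
contact_force: [0.4, -0.7, -0.7]
gripper_width: 26.5
```

>>> drive_tool(
  commands=[
    {"wx":0,"wy":0,"wz":0,"tx":0,"ty":0,"tz":0,"hand":2.4},
  ],
)

```text
t: 3.05
tcp_pos: [488.9, 99.9, 71.0]
orientation: [0.604, 0.369, -0.368, -0.603]
contact_force: [-0.5, -0.4, 0.0]
gripper_width: 23.6
```

Run:
```python
from rig import r
from h import *
o=r.observe();print(o["t"],o["tcp_pos"],o["gripper_width"],o["contact_force"])
w=r.capture("side");crop(w,(285,160,405,300),4,"e_s.png")
```

```text
3.05 [488.93229648  99.93713827  71.02017976] 23.604167971969634 [-0.46193275 -0.41549575  0.00309702]
```

View pics/e_s.png

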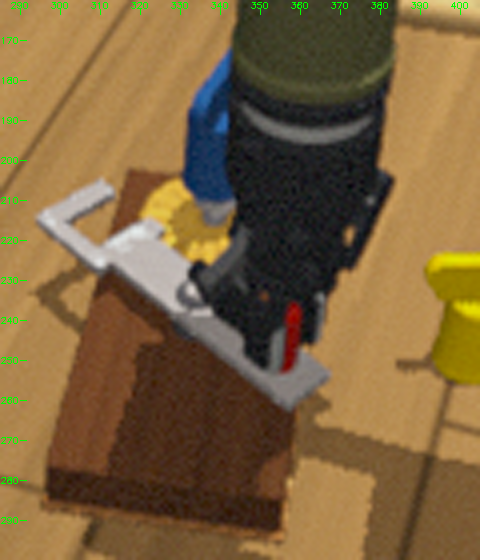

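>>> drive_tool(
  commands=[
    {"wx":0,"wy":0.1,"wz":0,"tx":0.7,"ty":0,"tz":-0.035,"hand":2.4},
    {"wx":0,"wy":0.1,"wz":0,"tx":0.7,"ty":0,"tz":-0.035,"hand":2.4},
    {"wx":0,"wy":0.1,"wz":0,"tx":0.7,"ty":0,"tz":-0.035,"hand":2.4},
    {"wx":0,"wy":0.1,"wz":0,"tx":0.7,"ty":0,"tz":-0.035,"hand":2.4},
    {"wx":0,"wy":0.1,"wz":0,"tx":0.7,"ty":0,"tz":-0.035,"hand":2.4},
  ],
)

```text
t: 3.72
tcp_pos: [511.4, 125.6, 71.3]
orientation: [0.677, 0.207, -0.207, -0.676]
contact_force: [-1.4, -2.1, 0.1]
gripper_width: 24.1
```

>>> drive_tool(
  commands=[
    {"wx":0,"wy":0.1,"wz":0,"tx":0.7,"ty":0,"tz":-0.035,"hand":2.4},
    {"wx":0,"wy":0.1,"wz":0,"tx":0.7,"ty":0,"tz":-0.035,"hand":2.4},
    {"wx":0,"wy":0.1,"wz":0,"tx":0.7,"ty":0,"tz":-0.035,"hand":2.4},
    {"wx":0,"wy":0.05,"wz":0,"tx":0.35,"ty":0,"tz":-0.01,"hand":2.4},
  ],
)

```text
t: 4.22
tcp_pos: [533.7, 135.7, 71.3]
orientation: [0.702, 0.086, -0.086, -0.702]
contact_force: [-0.8, -1.2, 1.3]
gripper_width: 24.1
```

Run:
```python
from rig import r
from h import *
o=r.observe();print(o["t"],o["tcp_pos"],o["gripper_width"],o["contact_force"],Ro.from_quat(o["orientation"]).as_matrix().round(3)[:,0])
w=r.capture("side");crop(w,(285,160,405,300),4,"f_s.png")
```

```text
4.225 [533.72827344 135.68062581  71.31518097] 24.086334212344255 [-0.77414304 -1.24570992  1.32451798] [0.97  0.242 0.   ]
```

View pics/f_s.png

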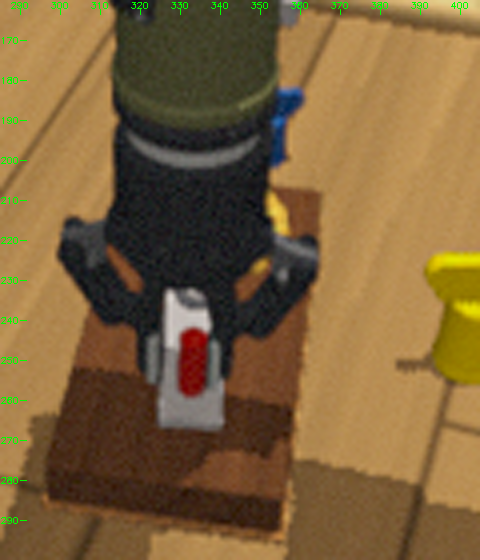

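>>> drive_tool(
  commands=[
    {"wx":0,"wy":0.05,"wz":0,"tx":0.3,"ty":0,"tz":0,"hand":2.4},
    {"wx":0,"wy":0,"wz":0,"tx":0.2,"ty":0,"tz":0,"hand":2.4},
    {"wx":0,"wy":0,"wz":0,"tx":0,"ty":0,"tz":0,"hand":2.4},
  ],
)

```text
t: 4.65
tcp_pos: [538.7, 137.1, 70.8]
orientation: [-0.704, -0.07, 0.069, 0.704]
contact_force: [-1.3, -0.2, 0.2]
gripper_width: 23.8
```

>>> drive_tool(
  commands=[
    {"wx":0,"wy":0,"wz":0,"tx":0.2,"ty":0,"tz":0,"hand":2.4},
    {"wx":0,"wy":0,"wz":0,"tx":0,"ty":0,"tz":0,"hand":2.4},
  ],
)

```text
t: 4.9
tcp_pos: [540.6, 137.4, 70.4]
orientation: [-0.704, -0.069, 0.069, 0.704]
contact_force: [-1.0, -0.0, -0.3]
gripper_width: 24.1
```

>>> drive_tool(
  commands=[
    {"wx":0,"wy":0,"wz":0,"tx":0.1,"ty":0,"tz":0,"hand":2.4},
    {"wx":0,"wy":0,"wz":0,"tx":0.1,"ty":0,"tz":0,"hand":2.4},
    {"wx":0,"wy":0,"wz":0,"tx":0,"ty":0,"tz":0,"hand":2.4},
  ],
)

```text
t: 5.28
tcp_pos: [541.4, 137.6, 70.2]
orientation: [0.704, 0.069, -0.07, -0.704]
contact_force: [-5.8, -0.2, 3.6]
gripper_width: 24.1
```

>>> drive_tool(
  commands=[
    {"wx":0,"wy":0,"wz":0,"tx":0.1,"ty":0,"tz":0,"hand":2.4},
    {"wx":0,"wy":0,"wz":0,"tx":0.1,"ty":0,"tz":0,"hand":2.4},
    {"wx":0,"wy":0,"wz":0,"tx":0,"ty":0,"tz":0,"hand":2.4},
  ],
)

```text
t: 5.65
tcp_pos: [541.5, 137.6, 70.1]
orientation: [0.704, 0.067, -0.071, -0.704]
contact_force: [-7.3, -0.8, 7.4]
gripper_width: 24.3
```

>>> drive_tool(
  commands=[
    {"wx":0,"wy":0,"wz":0,"tx":-0.6,"ty":0,"tz":0,"hand":3.0},
    {"wx":0,"wy":0,"wz":0,"tx":0,"ty":-4,"tz":0,"hand":3.0},
    {"wx":0,"wy":0,"wz":0,"tx":0,"ty":-6,"tz":0,"hand":3.0},
    {"wx":0,"wy":0.138,"wz":0,"tx":0,"ty":-4,"tz":0,"hand":3.0},
    {"wx":0,"wy":0.138,"wz":0,"tx":0,"ty":0,"tz":0,"hand":3.0},
  ],
)

```text
t: 6.28
tcp_pos: [542.7, 137.5, 215.0]
orientation: [-0.706, 0.026, -0.034, 0.707]
contact_force: [-0.3, 0.4, 0.5]
gripper_width: 29.7
```

Run:
```python
from rig import r
from h import *
o=r.observe();print(o["t"],o["tcp_pos"],o["gripper_width"],o["contact_force"],Ro.from_quat(o["orientation"]).as_matrix().round(3)[:,0])
w=r.capture("side");crop(w,(285,160,405,300),4,"g_s.png")
s=r.capture("scene");crop(s,(265,150,385,260),5,"g_c.png")
p=np.array([567.4,-15.3,0]);y=np.array([-.195,.981,0])
print(proj(w,p+155*y+[0,0,102]),proj(s,p+155*y+[0,0,102]))
```

```text
6.275 [542.70285201 137.52236074 215.0216758 ] 29.68497417501988 [-0.34741622  0.42181755  0.45256624] [ 0.996 -0.084  0.012]
(np.float64(329.17459787215205), np.float64(243.67739492106497)) (np.float64(350.22474940241335), np.float64(186.3542288010451))
```

View pics/g_s.png

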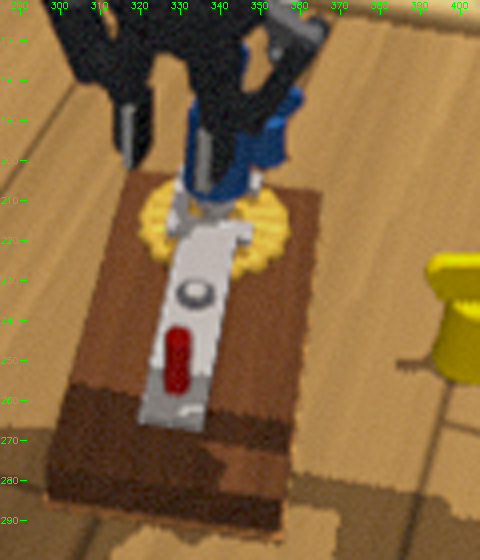

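View pics/g_c.png

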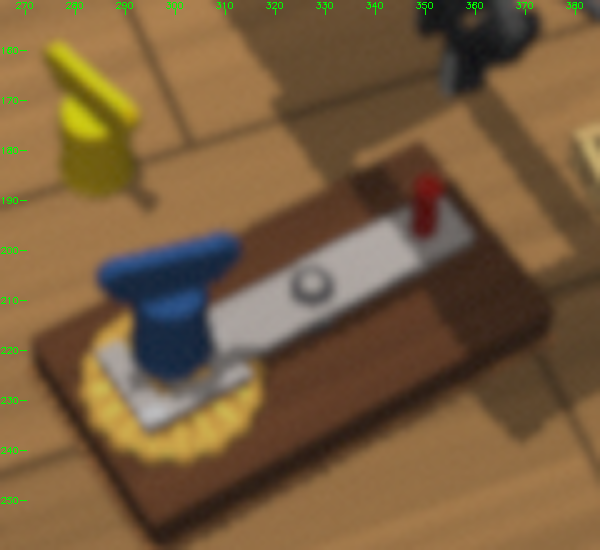

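>>> drive_tool(
  commands=[
    {"wx":0,"wy":0,"wz":0,"tx":0.95,"ty":0,"tz":-3.75,"hand":4.5},
    {"wx":0,"wy":0,"wz":0,"tx":0.95,"ty":0,"tz":-3.75,"hand":4.5},
    {"wx":0,"wy":0,"wz":0,"tx":0.95,"ty":0,"tz":-3.75,"hand":4.5},
    {"wx":0,"wy":0,"wz":0,"tx":0.95,"ty":0,"tz":-3.75,"hand":4.5},
    {"wx":0,"wy":0,"wz":0,"tx":0,"ty":0,"tz":0,"hand":4.5},
  ],
)

```text
t: 7.0
tcp_pos: [565.0, -18.2, 209.4]
orientation: [0.707, -0.029, 0.029, -0.706]
contact_force: [0.0, 0.6, 0.0]
gripper_width: 44.7
```

Run:
```python
from rig import r
from h import *
o=r.observe();print(o["t"],o["tcp_pos"],o["gripper_width"],o["contact_force"],Ro.from_quat(o["orientation"]).as_matrix().round(3)[:,:2])
w=r.capture("wrist");cv2.imwrite("pics/h_w.png",w["color"][:,:,::-1])
s=r.capture("scene");crop(s,(265,150,385,260),5,"h_c.png")
d=r.capture("side");crop(d,(285,120,405,250),4,"h_s.png")
```

```text
7.0 [565.01938101 -18.20203908 209.37090409] 44.724749323974905 [0.04865561 0.60835499 0.0107036 ] [[ 0.997 -0.   ]
 [-0.081 -0.001]
 [ 0.    -1.   ]]
```

View pics/h_w.png

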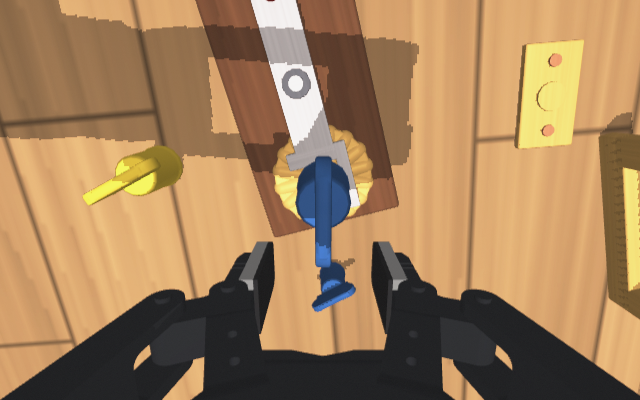

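View pics/h_c.png

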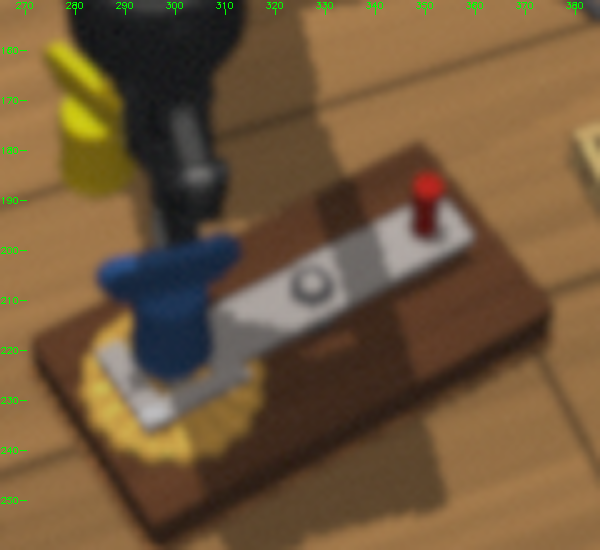

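View pics/h_s.png

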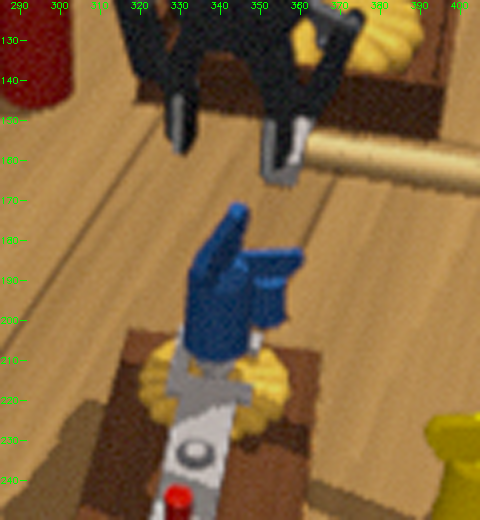

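Run:
```python
from rig import r
from h import *
w=r.capture("wrist");crop(w,(270,140,370,280),5,"i_w.png")
for e in [(323.5,158),(322.5,264)]: print(onz(w,*e,162.7))
print(r.observe()["tcp_pos"])
```

```text
[567.37880527  23.81239515 162.7       ]
[561.53398483 -42.31277852 162.7       ]
[564.02047521 -14.77788897 209.79488014]
```

View pics/i_w.png

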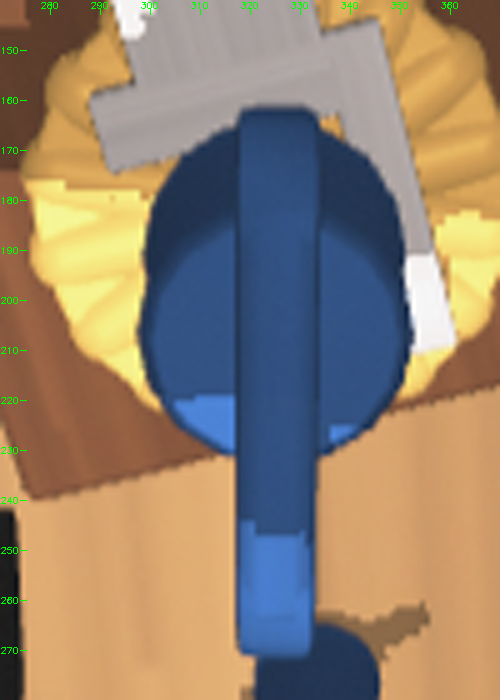

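>>> drive_tool(
  commands=[
    {"wx":0,"wy":0,"wz":0,"tx":0.23,"ty":3,"tz":0.05,"hand":4.5},
    {"wx":0,"wy":0,"wz":0,"tx":0,"ty":2.5,"tz":0,"hand":4.5},
    {"wx":0,"wy":0,"wz":0,"tx":0,"ty":1.7,"tz":0,"hand":4.5},
    {"wx":0,"wy":0,"wz":0,"tx":0,"ty":0,"tz":0,"hand":3},
    {"wx":0,"wy":0,"wz":0,"tx":0,"ty":0,"tz":0,"hand":2.2},
  ],
)

```text
t: 7.82
tcp_pos: [567.1, -14.6, 138.9]
orientation: [-0.707, 0.027, -0.028, 0.707]
contact_force: [0.1, -0.6, -0.8]
gripper_width: 21.9
```

```bash
cat > look.py <<'E'
import sys
from rig import r
from h import *
n=sys.argv[1]
o=r.observe();R=Ro.from_quat(o["orientation"]).as_matrix()
print(round(o["t"],2),o["tcp_pos"].round(1),"w",round(o["gripper_width"],1),"F",o["contact_force"].round(1),"T",o["wrist_torque"].round(2),"yaw",np.degrees(np.arctan2(R[1,0],R[0,0])).round(1),"down",R[:,1].round(3),"q6",o["joint_positions"][5].round(2))
for c in sys.argv[2:]:
    p=r.capture(c)
    box={"wrist":(220,120,420,320),"side":(290,130,400,240),"scene":(265,150,385,260)}[c]
    crop(p,box,{"wrist":3,"side":5,"scene":5}[c],f"{n}_{c}.png")
E
python3 look.py j wrist side
```

```text
7.83 [567.1 -14.6 138.9] w 21.9 F [ 0.1 -0.6 -0.8] T [ 0.04 -0.05  0.02] yaw -4.5 down [ 0.001  0.    -1.   ] q6 -0.02
```

View pics/j_wrist.png

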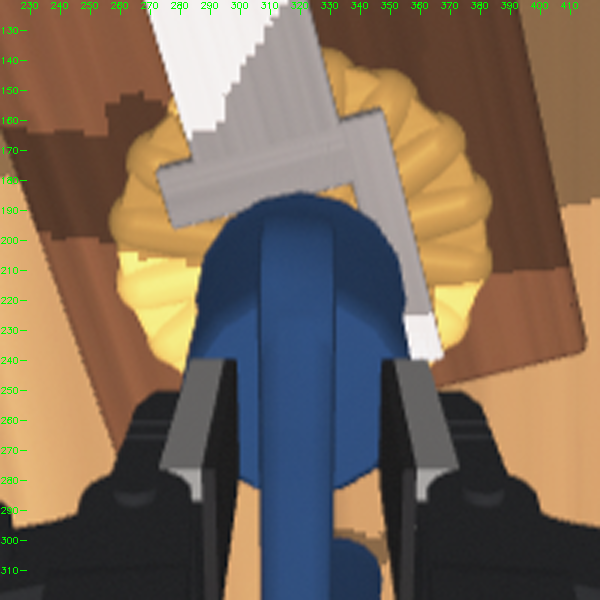

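View pics/j_side.png

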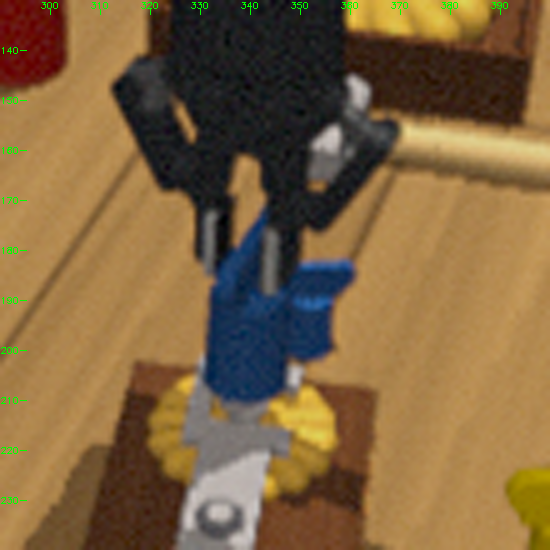

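>>> drive_tool(
  commands=[
    {"wx":0,"wy":0,"wz":0,"tx":-0.08,"ty":0.1,"tz":0,"hand":1.6},
    {"wx":0,"wy":0,"wz":0,"tx":0,"ty":0,"tz":0,"hand":1.5},
    {"wx":0,"wy":-0.08,"wz":0,"tx":0,"ty":0,"tz":0,"hand":1.5},
    {"wx":0,"wy":-0.08,"wz":0,"tx":0,"ty":0,"tz":0,"hand":1.5},
    {"wx":0,"wy":-0.08,"wz":0,"tx":0,"ty":0,"tz":0,"hand":1.5},
  ],
)

```text
t: 8.55
tcp_pos: [565.8, -15.3, 137.5]
orientation: [-0.705, -0.057, 0.057, 0.705]
contact_force: [-0.8, -0.5, -0.4]
gripper_width: 14.9
```

```bash
python3 look.py k wrist
```

```text
8.55 [565.8 -15.3 137.5] w 14.9 F [-0.8 -0.5 -0.4] T [-0.03  0.06 -0.08] yaw 9.3 down [ 0.  0. -1.] q6 -0.26
```

View pics/k_wrist.png

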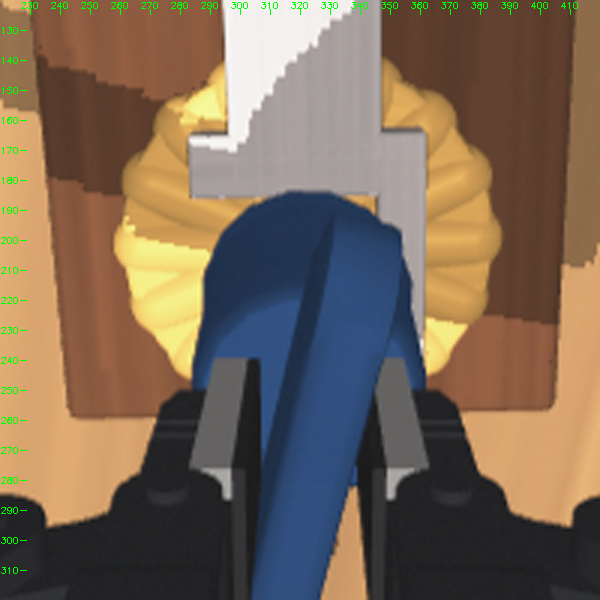

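>>> drive_tool(
  commands=[
    {"wx":0,"wy":-0.07,"wz":0,"tx":0,"ty":0,"tz":0,"hand":1.5},
    {"wx":0,"wy":-0.07,"wz":0,"tx":0,"ty":0,"tz":0,"hand":1.5},
    {"wx":0,"wy":-0.07,"wz":0,"tx":0,"ty":0,"tz":0,"hand":1.5},
    {"wx":0,"wy":-0.07,"wz":0,"tx":0,"ty":0,"tz":0,"hand":1.5},
    {"wx":0,"wy":0,"wz":0,"tx":0,"ty":0,"tz":0,"hand":1.5},
  ],
)

```text
t: 9.22
tcp_pos: [566.0, -15.3, 137.4]
orientation: [0.69, 0.154, -0.154, -0.69]
contact_force: [0.1, 0.3, 0.1]
gripper_width: 15.2
```

```bash
python3 look.py l wrist side
```

```text
9.22 [566.  -15.3 137.4] w 15.2 F [0.1 0.3 0.1] T [-0.06 -0.01 -0.01] yaw 25.1 down [ 0. -0. -1.] q6 -0.54
```

View pics/l_wrist.png

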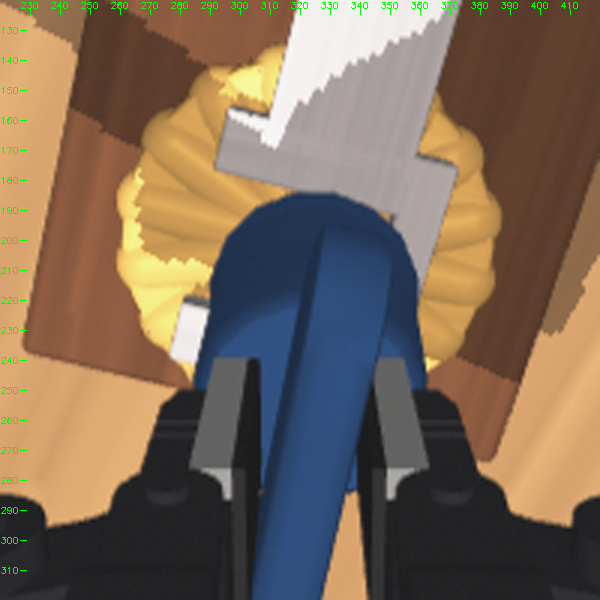

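View pics/l_side.png

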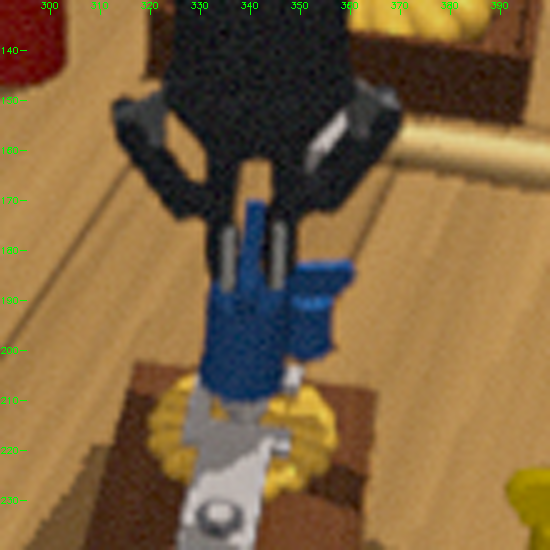

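```bash
cat >> look.py <<'E'
def blue(p,box):
    l,t,r_,b=box;im=p["color"][t:b,l:r_].astype(int);m=(im[:,:,2]>1.4*im[:,:,0]+10)&(im[:,:,2]>40)
    ys,xs=np.where(m);return l+xs.min(),t+ys.min(),l+xs.max(),t+ys.max(),int(m.sum())
pw=r.capture("wrist");print("wrist hub",blue(pw,(260,150,400,235)))
ps=r.capture("scene");print("scene nut",blue(ps,(275,185,320,235)))
pd=r.capture("side");print("side nut",blue(pd,(325,180,345,225)))
E
python3 look.py m
```

```text
9.32 [565.9 -15.3 137.4] w 14.8 F [-0.5  0.4  0.1] T [ 0.   -0.02 -0.03] yaw 25.1 down [ 0.  0. -1.] q6 -0.54
wrist hub (np.int64(288), np.int64(185), np.int64(359), np.int64(234), 2965)
scene nut (np.int64(286), np.int64(196), np.int64(308), np.int64(225), 276)
side nut (np.int64(330), np.int64(180), np.int64(344), np.int64(209), 336)
```

>>> drive_tool(
  commands=[
    {"wx":0,"wy":-0.045,"wz":0,"tx":0,"ty":0,"tz":0,"hand":1.5},
    {"wx":0,"wy":-0.045,"wz":0,"tx":0,"ty":0,"tz":0,"hand":1.5},
    {"wx":0,"wy":0,"wz":0,"tx":0,"ty":0,"tz":0,"hand":1.5},
  ],
)

```text
t: 9.85
tcp_pos: [565.9, -15.3, 137.3]
orientation: [0.683, 0.185, -0.185, -0.683]
contact_force: [1.0, -0.4, -0.1]
gripper_width: 14.9
```

```bash
python3 look.py m
```

```text
9.85 [565.9 -15.3 137.3] w 14.9 F [ 1.  -0.4 -0.1] T [-0.02 -0.02  0.02] yaw 30.3 down [ 0. -0. -1.] q6 -0.63
wrist hub (np.int64(288), np.int64(184), np.int64(359), np.int64(234), 3015)
scene nut (np.int64(286), np.int64(199), np.int64(306), np.int64(225), 279)
side nut (np.int64(330), np.int64(180), np.int64(344), np.int64(209), 339)
```

>>> drive_tool(
  commands=[
    {"wx":0,"wy":-0.045,"wz":0,"tx":0,"ty":0,"tz":0,"hand":1.5},
    {"wx":0,"wy":-0.045,"wz":0,"tx":0,"ty":0,"tz":0,"hand":1.5},
    {"wx":0,"wy":0,"wz":0,"tx":0,"ty":0,"tz":0,"hand":1.5},
  ],
)

```text
t: 10.38
tcp_pos: [565.6, -15.2, 137.3]
orientation: [-0.673, -0.215, 0.216, 0.674]
contact_force: [-1.0, -0.1, 1.3]
gripper_width: 15.1
```

```bash
python3 look.py m
```

```text
10.38 [565.6 -15.2 137.3] w 15.1 F [-1.  -0.1  1.3] T [-0.05  0.08 -0.06] yaw 35.5 down [-0.001  0.    -1.   ] q6 -0.72
wrist hub (np.int64(286), np.int64(180), np.int64(355), np.int64(234), 3183)
scene nut (np.int64(288), np.int64(200), np.int64(306), np.int64(225), 271)
side nut (np.int64(331), np.int64(180), np.int64(344), np.int64(212), 348)
```

>>> drive_tool(
  commands=[
    {"wx":0,"wy":-0.045,"wz":0,"tx":0,"ty":0,"tz":0,"hand":1.5},
    {"wx":0,"wy":-0.045,"wz":0,"tx":0,"ty":0,"tz":0,"hand":1.5},
    {"wx":0,"wy":0,"wz":0,"tx":0,"ty":0,"tz":0,"hand":1.5},
  ],
)

```text
t: 10.9
tcp_pos: [565.8, -15.2, 137.3]
orientation: [-0.663, -0.245, 0.246, 0.663]
contact_force: [-1.0, -0.6, 0.8]
gripper_width: 15.0
```

```bash
python3 look.py m
```

```text
10.9 [565.8 -15.2 137.3] w 15.0 F [-1.  -0.6  0.8] T [0.05 0.06 0.03] yaw 40.6 down [-0. -0. -1.] q6 -0.81
wrist hub (np.int64(286), np.int64(181), np.int64(356), np.int64(234), 3170)
scene nut (np.int64(288), np.int64(200), np.int64(306), np.int64(225), 280)
side nut (np.int64(331), np.int64(180), np.int64(344), np.int64(212), 349)
```

```bash
python3 look.py n wrist side
python3 - <<'E'
from h import *
import pickle
C=pickle.load(open("c0.pkl","rb"));d=C["side"]
for z in (76.7,68.5,60): print(z,proj(d,np.array([567.4,-15.3,z])+[0,19.5,0]))
E
```

```text
11.05 [565.8 -15.2 137.3] w 14.8 F [-0.5 -0.7 -0.2] T [-0.02  0.12 -0.02] yaw 40.6 down [-0.  0. -1.] q6 -0.81
wrist hub (np.int64(286), np.int64(181), np.int64(356), np.int64(234), 3174)
scene nut (np.int64(288), np.int64(200), np.int64(306), np.int64(225), 280)
side nut (np.int64(331), np.int64(180), np.int64(344), np.int64(212), 351)
76.7 (np.float64(335.3123220293661), np.float64(209.92337157003405))
68.5 (np.float64(335.20500613088126), np.float64(212.42163523590122))
60 (np.float64(335.09509840615374), np.float64(214.98023539824055))
```

View pics/n_wrist.png

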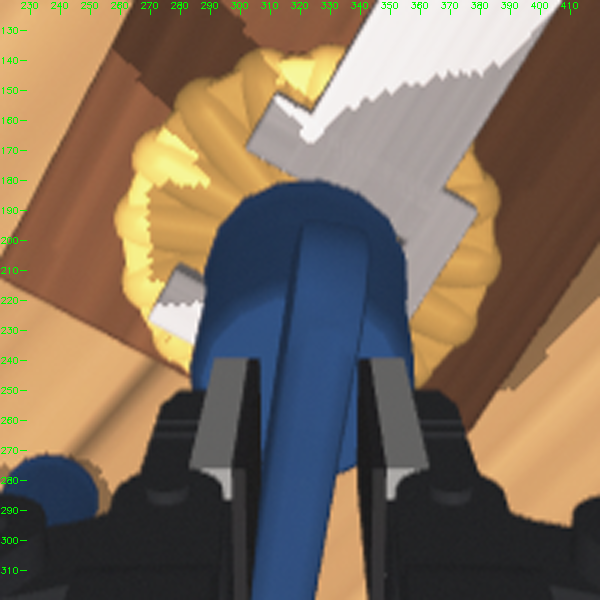

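View pics/n_side.png

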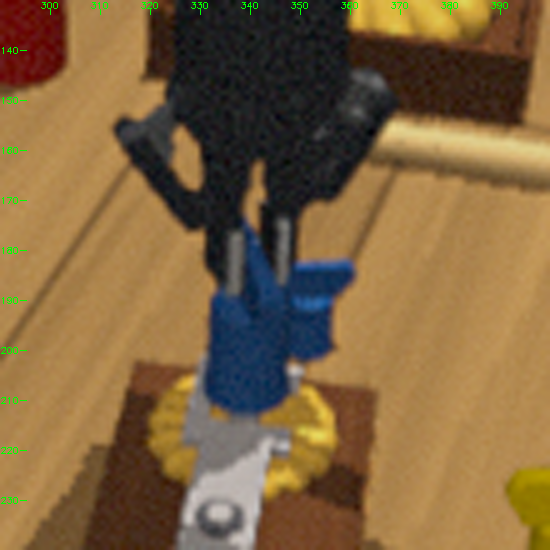

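>>> drive_tool(
  commands=[
    {"wx":0,"wy":0.09,"wz":0,"tx":0,"ty":0.3,"tz":0,"hand":1.5},
    {"wx":0,"wy":0.09,"wz":0,"tx":0,"ty":0.3,"tz":0,"hand":1.5},
    {"wx":0,"wy":0.08,"wz":0,"tx":0,"ty":0,"tz":0,"hand":1.5},
    {"wx":0,"wy":0.08,"wz":0,"tx":0,"ty":0,"tz":0,"hand":1.5},
    {"wx":0,"wy":0.08,"wz":0,"tx":0,"ty":0,"tz":0,"hand":1.5},
  ],
)

```text
t: 11.92
tcp_pos: [565.8, -15.3, 131.2]
orientation: [0.7, 0.101, -0.101, -0.7]
contact_force: [0.4, 0.4, -0.2]
gripper_width: 15.1
```

```bash
python3 look.py o wrist
```

```text
11.93 [565.8 -15.3 131.2] w 15.1 F [ 0.4  0.4 -0.2] T [-0.02  0.02 -0.02] yaw 16.5 down [-0. -0. -1.] q6 -0.39
wrist hub (np.int64(285), np.int64(181), np.int64(358), np.int64(234), 3236)
scene nut (np.int64(288), np.int64(202), np.int64(306), np.int64(226), 242)
side nut (np.int64(331), np.int64(180), np.int64(344), np.int64(212), 350)
```

View pics/o_wrist.png

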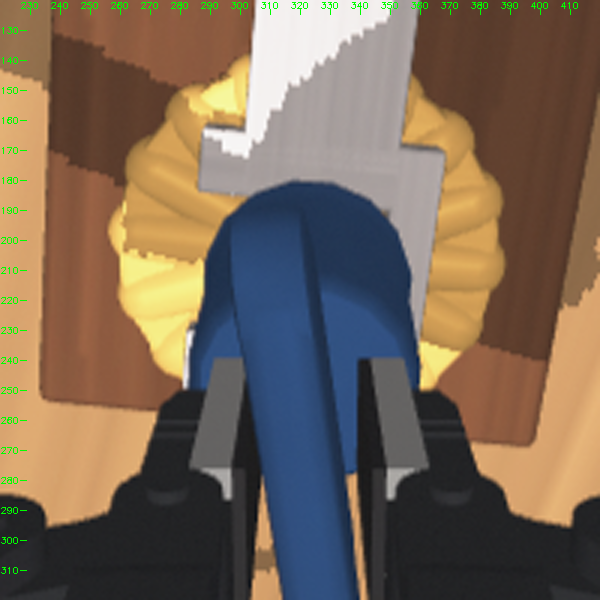

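>>> drive_tool(
  commands=[
    {"wx":0,"wy":0.08,"wz":0,"tx":0,"ty":0.04,"tz":0,"hand":1.5},
    {"wx":0,"wy":0.08,"wz":0,"tx":0,"ty":0.04,"tz":0,"hand":1.5},
    {"wx":0,"wy":0.08,"wz":0,"tx":0,"ty":0.04,"tz":0,"hand":1.5},
    {"wx":0,"wy":0.08,"wz":0,"tx":0,"ty":0.04,"tz":0,"hand":1.5},
    {"wx":0,"wy":0.08,"wz":0,"tx":0,"ty":0.04,"tz":0,"hand":1.5},
  ],
)

```text
t: 12.75
tcp_pos: [566.1, -15.3, 129.3]
orientation: [0.706, -0.039, 0.039, -0.706]
contact_force: [0.6, -0.1, -0.5]
gripper_width: 15.2
```

```bash
python3 look.py p wrist
```

```text
12.75 [566.1 -15.3 129.3] w 15.2 F [ 0.6 -0.1 -0.5] T [-0.02 -0.   -0.02] yaw -6.4 down [ 0. -0. -1.] q6 0.01
wrist hub (np.int64(286), np.int64(183), np.int64(359), np.int64(234), 3164)
scene nut (np.int64(287), np.int64(198), np.int64(311), np.int64(227), 264)
side nut (np.int64(330), np.int64(180), np.int64(344), np.int64(213), 352)
```

View pics/p_wrist.png

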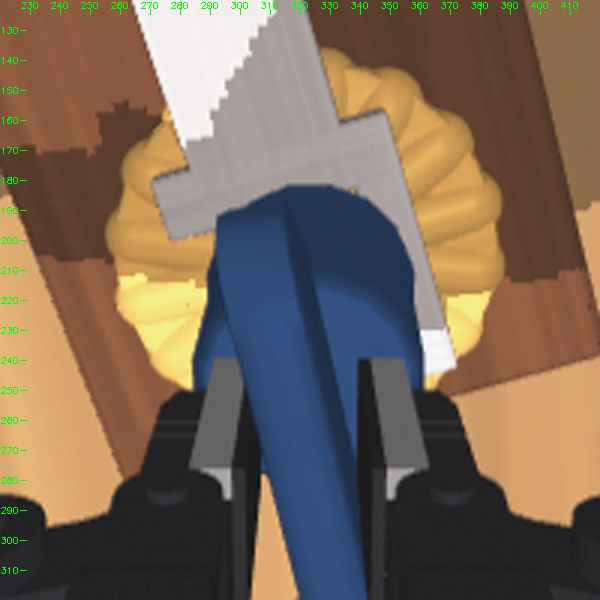

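>>> drive_tool(
  commands=[
    {"wx":0,"wy":0.08,"wz":0,"tx":0,"ty":0.04,"tz":0,"hand":1.5},
    {"wx":0,"wy":0.08,"wz":0,"tx":0,"ty":0.04,"tz":0,"hand":1.5},
    {"wx":0,"wy":0.08,"wz":0,"tx":0,"ty":0.04,"tz":0,"hand":1.5},
    {"wx":0,"wy":0.08,"wz":0,"tx":0,"ty":0.04,"tz":0,"hand":1.5},
    {"wx":0,"wy":0.08,"wz":0,"tx":0,"ty":0.04,"tz":0,"hand":1.5},
  ],
)

```text
t: 13.58
tcp_pos: [566.1, -15.3, 127.4]
orientation: [0.684, -0.178, 0.179, -0.684]
contact_force: [-0.6, 0.1, 0.1]
gripper_width: 15.1
```

```bash
python3 look.py q
```

```text
13.57 [566.1 -15.3 127.4] w 15.1 F [-0.6  0.1  0.1] T [-0.01 -0.04  0.03] yaw -29.3 down [ 0. -0. -1.] q6 0.41
wrist hub (np.int64(287), np.int64(186), np.int64(358), np.int64(234), 2890)
scene nut (np.int64(285), np.int64(202), np.int64(311), np.int64(226), 263)
side nut (np.int64(330), np.int64(180), np.int64(344), np.int64(213), 340)
```

>>> drive_tool(
  commands=[
    {"wx":0,"wy":0.08,"wz":0,"tx":0,"ty":0.04,"tz":0,"hand":1.5},
    {"wx":0,"wy":0.08,"wz":0,"tx":0,"ty":0.04,"tz":0,"hand":1.5},
    {"wx":0,"wy":0.08,"wz":0,"tx":0,"ty":0.04,"tz":0,"hand":1.5},
    {"wx":0,"wy":0.08,"wz":0,"tx":0,"ty":0.04,"tz":0,"hand":1.5},
    {"wx":0,"wy":0,"wz":0,"tx":0,"ty":0,"tz":0,"hand":1.5},
  ],
)

```text
t: 14.35
tcp_pos: [565.8, -15.1, 125.7]
orientation: [-0.647, 0.284, -0.284, 0.648]
contact_force: [-0.8, 0.2, -1.1]
gripper_width: 14.9
```

```bash
python3 look.py r wrist
```

```text
14.35 [565.8 -15.1 125.7] w 14.9 F [-0.8  0.2 -1.1] T [ 0.06 -0.02  0.04] yaw -47.4 down [-0.  0. -1.] q6 0.73
wrist hub (np.int64(285), np.int64(182), np.int64(356), np.int64(234), 3152)
scene nut (np.int64(293), np.int64(202), np.int64(310), np.int64(227), 259)
side nut (np.int64(328), np.int64(182), np.int64(344), np.int64(214), 366)
```

View pics/r_wrist.png

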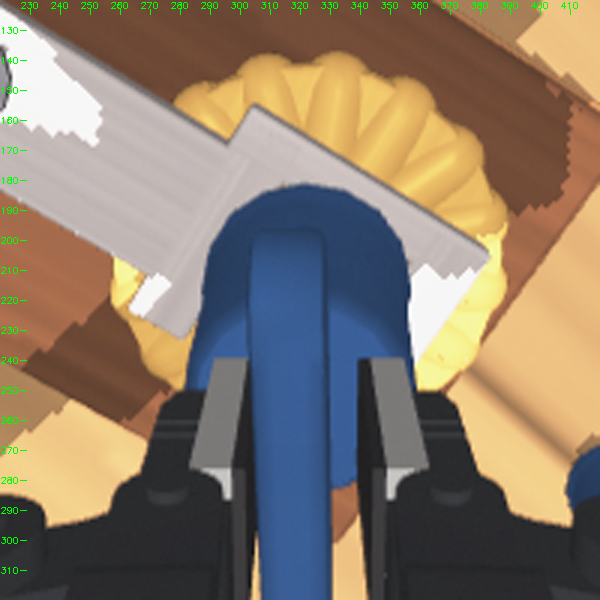

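>>> drive_tool(
  commands=[
    {"wx":0,"wy":0.08,"wz":0,"tx":0,"ty":0.04,"tz":0,"hand":1.5},
    {"wx":0,"wy":0.08,"wz":0,"tx":0,"ty":0.04,"tz":0,"hand":1.5},
    {"wx":0,"wy":0.08,"wz":0,"tx":0,"ty":0.04,"tz":0,"hand":1.5},
    {"wx":0,"wy":0.06,"wz":0,"tx":0,"ty":0,"tz":0,"hand":1.5},
    {"wx":0,"wy":0,"wz":0,"tx":0,"ty":0,"tz":0,"hand":1.5},
  ],
)

```text
t: 15.18
tcp_pos: [565.9, -15.2, 124.5]
orientation: [-0.597, 0.378, -0.378, 0.598]
contact_force: [-0.3, -0.0, 0.8]
gripper_width: 15.3
```

```bash
python3 look.py s wrist
```

```text
15.18 [565.9 -15.2 124.5] w 15.3 F [-0.3 -0.   0.8] T [ 0.1  -0.01 -0.01] yaw -64.7 down [-0.  0. -1.] q6 1.03
wrist hub (np.int64(286), np.int64(183), np.int64(359), np.int64(234), 3119)
scene nut (np.int64(287), np.int64(198), np.int64(309), np.int64(228), 277)
side nut (np.int64(326), np.int64(182), np.int64(344), np.int64(214), 357)
```

View pics/s_wrist.png

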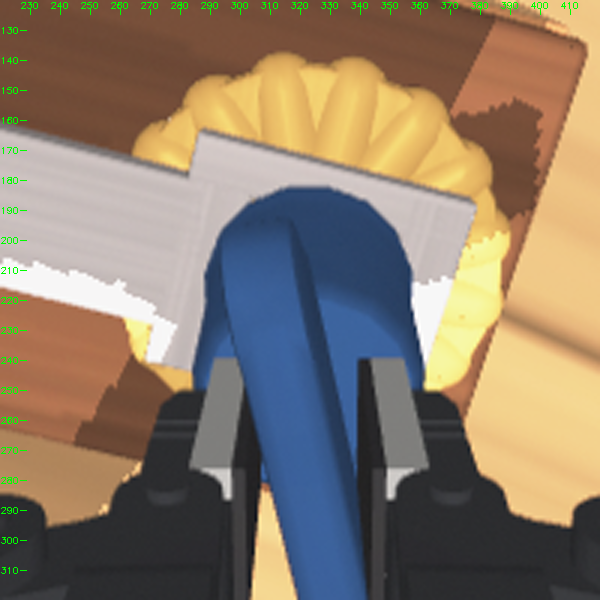

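>>> drive_tool(
  commands=[
    {"wx":0,"wy":0.05,"wz":0,"tx":0,"ty":0,"tz":0,"hand":1.5},
    {"wx":0,"wy":0.05,"wz":0,"tx":0,"ty":0,"tz":0,"hand":1.5},
    {"wx":0,"wy":0,"wz":0,"tx":0,"ty":0,"tz":0,"hand":1.5},
  ],
)

```text
t: 15.75
tcp_pos: [565.9, -15.3, 124.5]
orientation: [-0.578, 0.408, -0.408, 0.578]
contact_force: [-1.1, 0.9, -0.2]
gripper_width: 15.1
```

```bash
python3 look.py t wrist
```

```text
15.75 [565.9 -15.3 124.5] w 15.1 F [-1.1  0.9 -0.2] T [ 0.01  0.   -0.02] yaw -70.4 down [ 0. -0. -1.] q6 1.13
wrist hub (np.int64(287), np.int64(183), np.int64(359), np.int64(234), 3110)
scene nut (np.int64(293), np.int64(203), np.int64(309), np.int64(228), 270)
side nut (np.int64(326), np.int64(183), np.int64(344), np.int64(214), 366)
```

View pics/t_wrist.png

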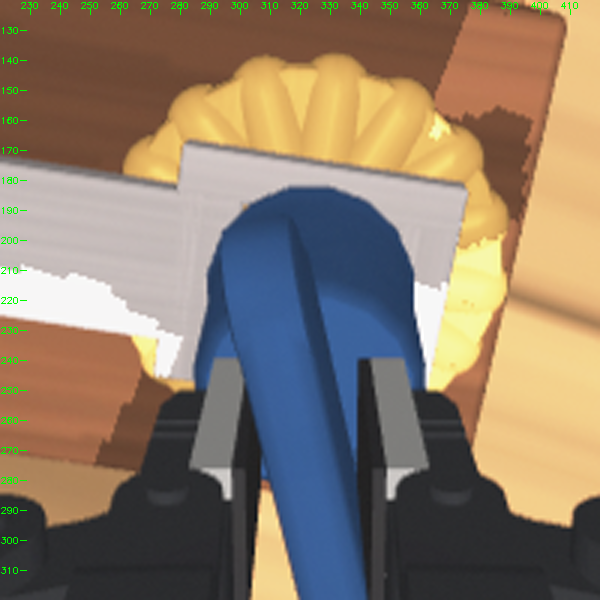

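>>> drive_tool(
  commands=[
    {"wx":0,"wy":0.04,"wz":0,"tx":0,"ty":0,"tz":0,"hand":1.5},
    {"wx":0,"wy":0.04,"wz":0,"tx":0,"ty":0,"tz":0,"hand":1.5},
    {"wx":0,"wy":0,"wz":0,"tx":0,"ty":0,"tz":0,"hand":1.5},
  ],
)

```text
t: 16.32
tcp_pos: [565.9, -15.3, 124.5]
orientation: [0.561, -0.43, 0.431, -0.561]
contact_force: [-0.1, 0.1, 0.2]
gripper_width: 14.9
```

```bash
python3 look.py u
```

```text
16.32 [565.9 -15.3 124.5] w 14.9 F [-0.1  0.1  0.2] T [ 0.    0.01 -0.02] yaw -75.0 down [ 0. -0. -1.] q6 1.21
wrist hub (np.int64(286), np.int64(183), np.int64(359), np.int64(234), 3126)
scene nut (np.int64(292), np.int64(202), np.int64(309), np.int64(228), 272)
side nut (np.int64(325), np.int64(183), np.int64(344), np.int64(214), 368)
```

>>> drive_tool(
  commands=[
    {"wx":0,"wy":0.04,"wz":0,"tx":0,"ty":0,"tz":0,"hand":1.5},
    {"wx":0,"wy":0.04,"wz":0,"tx":0,"ty":0,"tz":0,"hand":1.5},
    {"wx":0,"wy":0,"wz":0,"tx":0,"ty":0,"tz":0,"hand":1.5},
  ],
)

```text
t: 16.85
tcp_pos: [565.9, -15.4, 124.5]
orientation: [0.543, -0.453, 0.453, -0.543]
contact_force: [-0.0, -0.8, -0.2]
gripper_width: 15.3
```

```bash
python3 look.py v wrist side
```

```text
16.85 [565.9 -15.4 124.5] w 15.3 F [-0.  -0.8 -0.2] T [-0.07  0.03  0.01] yaw -79.6 down [-0. -0. -1.] q6 1.29
wrist hub (np.int64(287), np.int64(184), np.int64(359), np.int64(234), 3066)
scene nut (np.int64(292), np.int64(202), np.int64(308), np.int64(228), 267)
side nut (np.int64(325), np.int64(182), np.int64(344), np.int64(214), 370)
```

View pics/v_wrist.png

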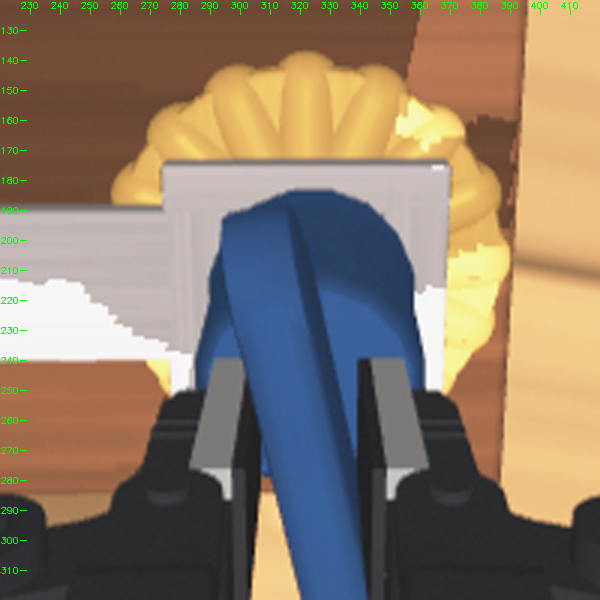

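View pics/v_side.png

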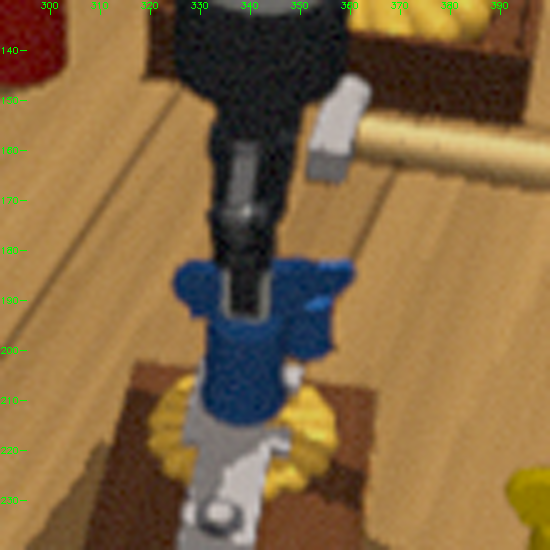

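>>> drive_tool(
  commands=[
    {"wx":0,"wy":0.04,"wz":0,"tx":0,"ty":0,"tz":0,"hand":1.5},
    {"wx":0,"wy":0.04,"wz":0,"tx":0,"ty":0,"tz":0,"hand":1.5},
    {"wx":0,"wy":0,"wz":0,"tx":0,"ty":0,"tz":0,"hand":1.5},
  ],
)

```text
t: 17.48
tcp_pos: [565.7, -15.1, 124.5]
orientation: [0.525, -0.474, 0.474, -0.525]
contact_force: [-0.5, 0.1, -0.3]
gripper_width: 15.0
```

```bash
python3 look.py w wrist
```

```text
17.48 [565.7 -15.1 124.5] w 15.0 F [-0.5  0.1 -0.3] T [0.04 0.09 0.05] yaw -84.2 down [-0.  0. -1.] q6 1.37
wrist hub (np.int64(286), np.int64(184), np.int64(359), np.int64(234), 3053)
scene nut (np.int64(293), np.int64(202), np.int64(307), np.int64(228), 263)
side nut (np.int64(326), np.int64(182), np.int64(344), np.int64(214), 365)
```

View pics/w_wrist.png

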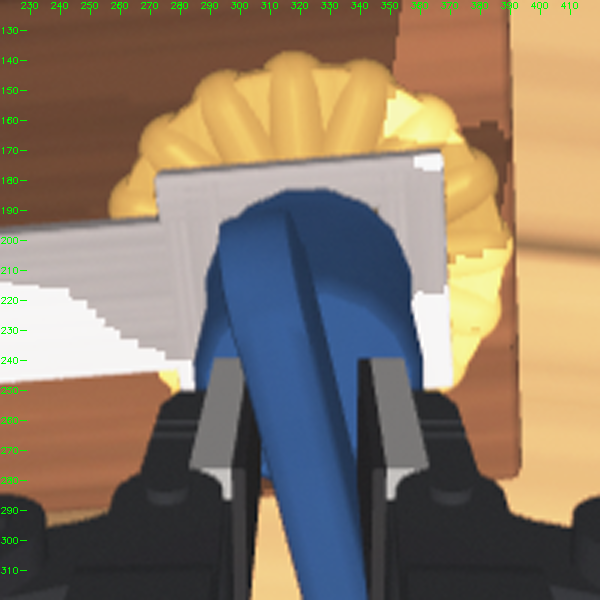

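>>> drive_tool(
  commands=[
    {"wx":0,"wy":0.04,"wz":0,"tx":0,"ty":0,"tz":0,"hand":1.5},
    {"wx":0,"wy":0.04,"wz":0,"tx":0,"ty":0,"tz":0,"hand":1.5},
    {"wx":0,"wy":0,"wz":0,"tx":0,"ty":0,"tz":0,"hand":1.5},
  ],
)

```text
t: 18.05
tcp_pos: [565.9, -15.1, 124.5]
orientation: [-0.505, 0.495, -0.495, 0.505]
contact_force: [-0.4, 0.7, 0.2]
gripper_width: 15.2
```

```bash
python3 look.py x wrist side
```

```text
18.05 [565.9 -15.1 124.5] w 15.2 F [-0.4  0.7  0.2] T [0.07 0.05 0.02] yaw -88.8 down [ 0.  0. -1.] q6 1.45
wrist hub (np.int64(286), np.int64(184), np.int64(359), np.int64(234), 3058)
scene nut (np.int64(293), np.int64(202), np.int64(307), np.int64(228), 261)
side nut (np.int64(325), np.int64(181), np.int64(344), np.int64(214), 365)
```

View pics/x_wrist.png

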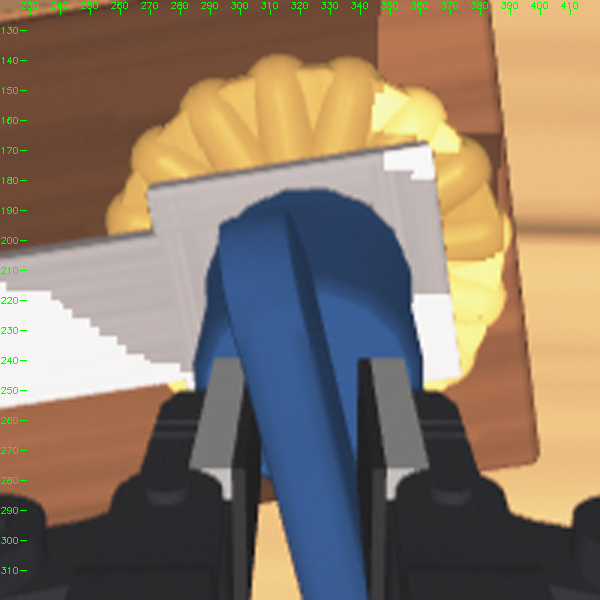

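View pics/x_side.png

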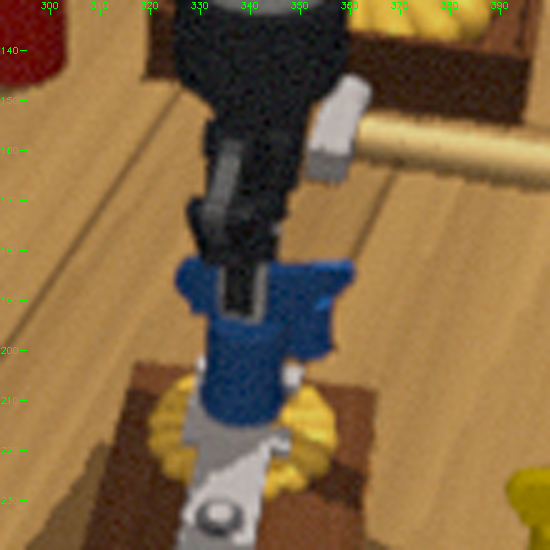

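>>> drive_tool(
  commands=[
    {"wx":0,"wy":0.03,"wz":0,"tx":0,"ty":0,"tz":0,"hand":1.5},
    {"wx":0,"wy":0.03,"wz":0,"tx":0,"ty":0,"tz":0,"hand":1.5},
    {"wx":0,"wy":0,"wz":0,"tx":0,"ty":0,"tz":0,"hand":1.5},
  ],
)

```text
t: 18.68
tcp_pos: [565.9, -15.3, 124.5]
orientation: [0.49, -0.51, 0.51, -0.49]
contact_force: [-0.3, 0.3, -0.7]
gripper_width: 15.1
```

```bash
python3 look.py y wrist
```

```text
18.68 [565.9 -15.3 124.5] w 15.1 F [-0.3  0.3 -0.7] T [-0.05 -0.05  0.04] yaw -92.3 down [ 0. -0. -1.] q6 1.51
wrist hub (np.int64(286), np.int64(184), np.int64(359), np.int64(234), 3060)
scene nut (np.int64(292), np.int64(201), np.int64(306), np.int64(228), 259)
side nut (np.int64(326), np.int64(181), np.int64(344), np.int64(214), 367)
```

View pics/y_wrist.png

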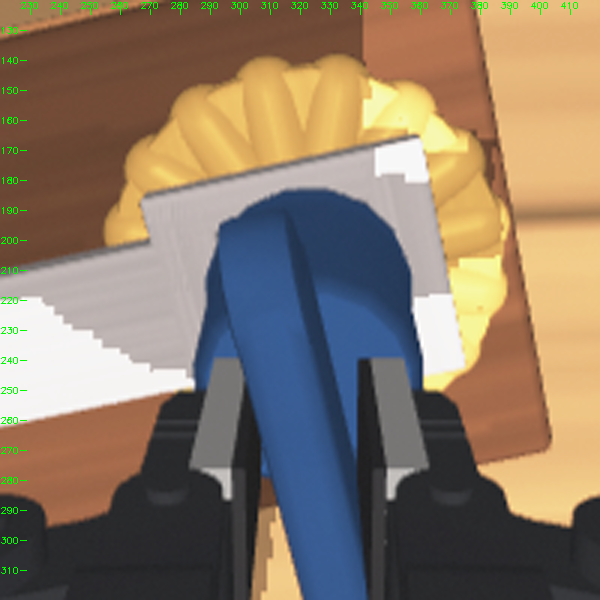

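Run:
```python
from rig import r
from h import *
w=r.capture("wrist");d=r.capture("side");s=r.capture("scene")
a=np.linspace(0,2*np.pi,180)
def rim(c,z,R=19.5):
    P=np.array([proj(c,[567-.5+R*np.cos(t),-15+R*np.sin(t),z]) for t in a]);return P.min(0).round(1),P.max(0).round(1)
for dz in (-9,-14,-16,-17.5):
    zf=77.5+dz
    print(dz,"wr top",rim(w,zf+54),"bot",rim(w,zf),"side bot",rim(d,zf)[1],"scene bot",rim(s,zf)[1])
crop(d,(310,170,370,240),10,"z_s.png");crop(s,(275,190,325,240),11,"z_c.png")
# subpixel edges: column profile along nut bottom
im=d["color"].astype(int)
for u in (335,337,339): print(u,[tuple(im[v,u]) for v in range(208,219)])
```

```text
-9 wr top (array([279.6, 215.2]), array([362.3, 291.1])) bot (array([290.2, 187. ]), array([352.4, 246. ])) side bot [345.9 212.9] scene bot [306.9 226.8]
-14 wr top (array([280.8, 211.8]), array([361.1, 285.7])) bot (array([290.9, 185.1]), array([351.7, 242.9])) side bot [345.8 214.4] scene bot [306.9 227.8]
-16 wr top (array([281.3, 210.5]), array([360.7, 283.7])) bot (array([291.2, 184.4]), array([351.5, 241.7])) side bot [345.7 215. ] scene bot [306.9 228.2]
-17.5 wr top (array([281.7, 209.5]), array([360.3, 282.2])) bot (array([291.4, 183.9]), array([351.3, 240.8])) side bot [345.7 215.5] scene bot [306.9 228.5]
335 [(np.int64(17), np.int64(45), np.int64(84)), (np.int64(17), np.int64(48), np.int64(85)), (np.int64(15), np.int64(47), np.int64(82)), (np.int64(15), np.int64(49), np.int64(85)), (np.int64(14), np.int64(49), np.int64(83)), (np.int64(12), np.int64(50), np.int64(86)), (np.int64(50), np.int64(61), np.int64(91)), (np.int64(102), np.int64(100), np.int64(105)), (np.int64(129), np.int64(120), np.int64(117)), (np.int64(121), np.int64(114), np.int64(112)), (np.int64(124), np.in
[... 318 characters left out ...]
42), np.int64(83)), (np.int64(87), np.int64(85), np.int64(98)), (np.int64(127), np.int64(115), np.int64(112)), (np.int64(125), np.int64(118), np.int64(115)), (np.int64(126), np.int64(116), np.int64(114))]
339 [(np.int64(23), np.int64(59), np.int64(89)), (np.int64(9), np.int64(44), np.int64(79)), (np.int64(20), np.int64(51), np.int64(86)), (np.int64(8), np.int64(44), np.int64(83)), (np.int64(23), np.int64(49), np.int64(82)), (np.int64(27), np.int64(48), np.int64(87)), (np.int64(28), np.int64(52), np.int64(87)), (np.int64(85), np.int64(83), np.int64(95)), (np.int64(128), np.int64(122), np.int64(114)), (np.int64(125), np.int64(121), np.int64(114)), (np.int64(121), np.int64(119), np.int64(112))]
```

View pics/z_s.png

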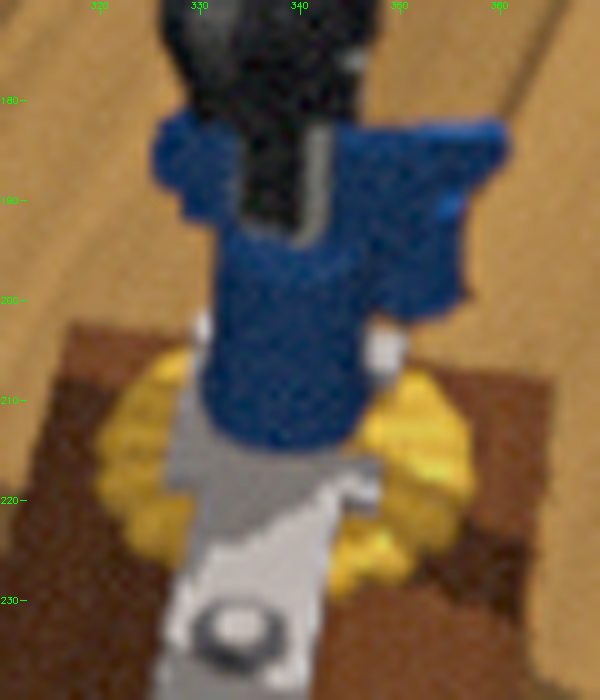

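View pics/z_c.png

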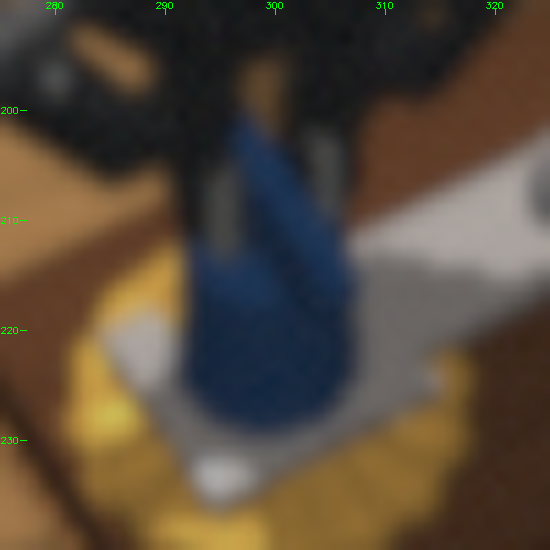

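>>> drive_tool(
  commands=[
    {"wx":0,"wy":0.03,"wz":0,"tx":0,"ty":0,"tz":0,"hand":1.5},
    {"wx":0,"wy":0.03,"wz":0,"tx":0,"ty":0,"tz":0,"hand":1.5},
  ],
)

```text
t: 19.27
tcp_pos: [565.8, -15.2, 124.5]
orientation: [-0.474, 0.525, -0.525, 0.474]
contact_force: [0.2, 0.4, -0.3]
gripper_width: 15.0
```

```bash
python3 look.py aa
```

```text
19.27 [565.8 -15.2 124.5] w 15.0 F [ 0.2  0.4 -0.3] T [0.05 0.05 0.13] yaw -95.8 down [-0.  0. -1.] q6 1.57
wrist hub (np.int64(286), np.int64(184), np.int64(359), np.int64(234), 3064)
scene nut (np.int64(292), np.int64(200), np.int64(306), np.int64(228), 265)
side nut (np.int64(326), np.int64(181), np.int64(344), np.int64(214), 365)
```

>>> drive_tool(
  commands=[
    {"wx":0,"wy":0.03,"wz":0,"tx":0,"ty":0,"tz":0,"hand":1.5},
    {"wx":0,"wy":0.03,"wz":0,"tx":0,"ty":0,"tz":0,"hand":1.5},
  ],
)

```text
t: 19.68
tcp_pos: [565.6, -15.1, 124.5]
orientation: [-0.458, 0.539, -0.538, 0.458]
contact_force: [-0.8, 0.8, 0.3]
gripper_width: 14.9
```

```bash
python3 look.py ab wrist side
```

```text
19.68 [565.6 -15.1 124.5] w 14.9 F [-0.8  0.8  0.3] T [0.13 0.14 0.24] yaw -99.2 down [-0.001  0.    -1.   ] q6 1.63
wrist hub (np.int64(286), np.int64(184), np.int64(359), np.int64(234), 3069)
scene nut (np.int64(292), np.int64(199), np.int64(306), np.int64(228), 266)
side nut (np.int64(326), np.int64(181), np.int64(344), np.int64(214), 362)
```

View pics/ab_wrist.png

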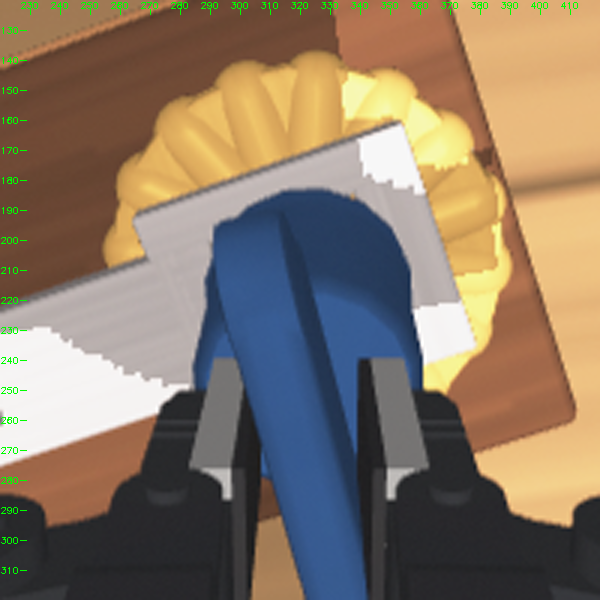

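View pics/ab_side.png

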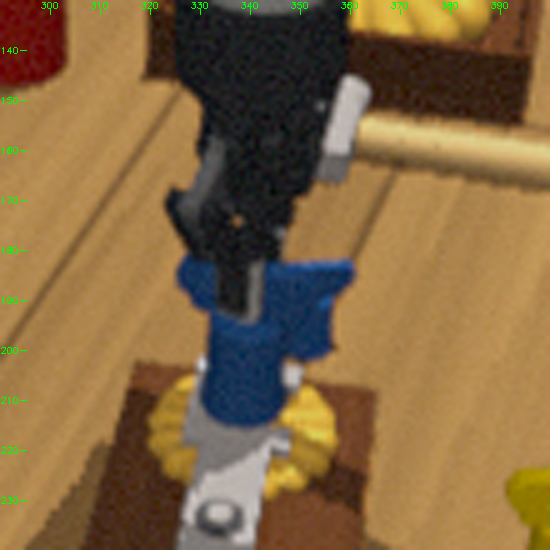

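>>> drive_tool(
  commands=[
    {"wx":0,"wy":-0.08,"wz":0,"tx":0,"ty":0,"tz":0,"hand":1.5},
    {"wx":0,"wy":-0.08,"wz":0,"tx":0,"ty":0,"tz":0,"hand":1.5},
    {"wx":0,"wy":-0.08,"wz":0,"tx":0,"ty":0,"tz":0,"hand":1.8},
    {"wx":0,"wy":0,"wz":0,"tx":0,"ty":0,"tz":0,"hand":3},
    {"wx":0,"wy":0,"wz":0,"tx":0,"ty":0,"tz":0,"hand":4},
  ],
)

```text
t: 20.55
tcp_pos: [566.2, -15.3, 124.6]
orientation: [-0.519, 0.48, -0.48, 0.52]
contact_force: [0.5, -0.5, 0.3]
gripper_width: 40.0
```

```bash
python3 look.py ac wrist
```

```text
20.55 [566.2 -15.3 124.6] w 40.0 F [ 0.5 -0.5  0.3] T [ 0.02  0.03 -0.02] yaw -85.5 down [ 0.001 -0.    -1.   ] q6 1.39
wrist hub (np.int64(287), np.int64(184), np.int64(357), np.int64(234), 2971)
scene nut (np.int64(293), np.int64(199), np.int64(306), np.int64(228), 299)
side nut (np.int64(326), np.int64(181), np.int64(344), np.int64(214), 316)
```

View pics/ac_wrist.png

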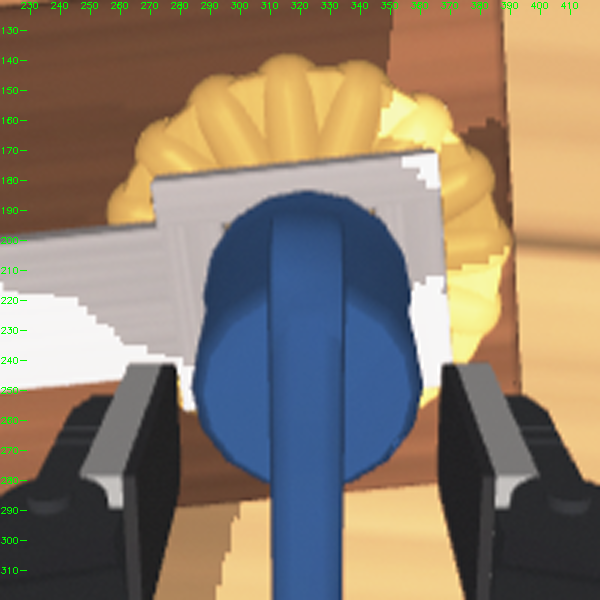

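>>> drive_tool(
  commands=[
    {"wx":0,"wy":0,"wz":0,"tx":0,"ty":-2,"tz":0,"hand":5},
    {"wx":0,"wy":0,"wz":0,"tx":0,"ty":-4,"tz":0,"hand":5},
    {"wx":0,"wy":0,"wz":0,"tx":0,"ty":-6,"tz":0,"hand":5},
    {"wx":0,"wy":0,"wz":0,"tx":0,"ty":0,"tz":0,"hand":5},
    {"wx":0,"wy":0,"wz":0,"tx":0,"ty":0,"tz":0,"hand":5},
  ],
)

```text
t: 21.38
tcp_pos: [565.6, -15.2, 244.6]
orientation: [-0.52, 0.479, -0.48, 0.52]
contact_force: [-0.7, 0.7, -0.7]
gripper_width: 49.7
```

```bash
python3 look.py ad wrist side scene
```

```text
21.38 [565.6 -15.2 244.6] w 49.7 F [-0.7  0.7 -0.7] T [-0.05  0.02  0.  ] yaw -85.4 down [ 0. -0. -1.] q6 1.39
wrist hub (np.int64(301), np.int64(150), np.int64(345), np.int64(234), 2385)
scene nut (np.int64(292), np.int64(196), np.int64(306), np.int64(228), 316)
side nut (np.int64(326), np.int64(181), np.int64(344), np.int64(214), 480)
```

View pics/ad_wrist.png

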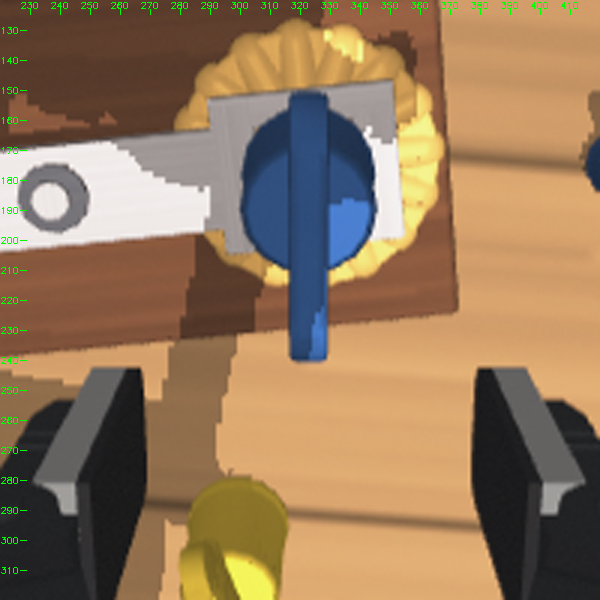

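View pics/ad_side.png

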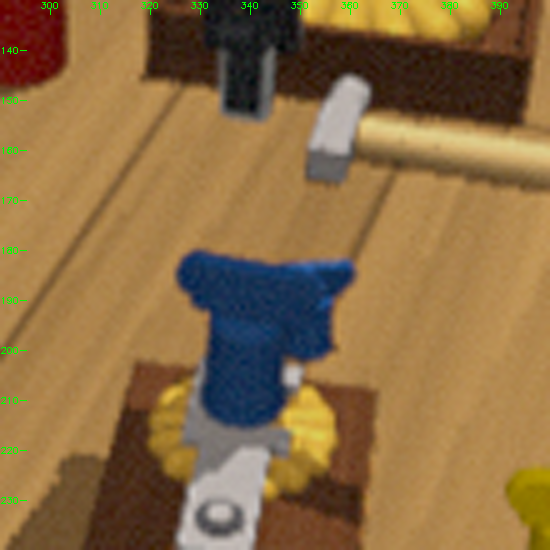

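View pics/ad_scene.png

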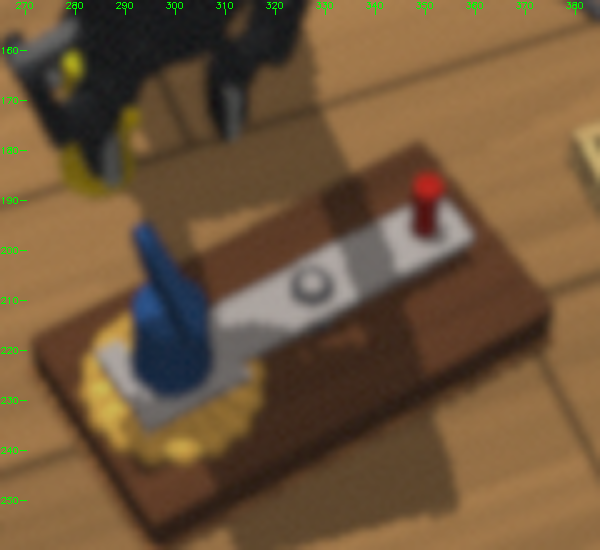

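Run:
```python
from rig import r
from h import *
w=r.capture("wrist");s=r.capture("scene");d=r.capture("side")
for z in (145,153):
    a,b=onz(w,323,150.5,z),onz(w,322.5,240,z);print(z,np.linalg.norm(a-b),(a+b)/2)
print(tri([(s,293.5,196),(d,327,181.5)]))
r.job_done()
```

```text
145 69.36549346783798 [567.03361834 -15.55169511 145.        ]
153 67.05750626338835 [569.2582421  -15.37035434 153.        ]
(array([574.42452012, -11.79585676, 162.88173325]), [22.8, 22.8])
the job is handed in; nothing more can be done
```

I swung the strap home, dropped the nut into the thread start, screwed it down onto the strap, then let go and handed the job in at about 21.5 s of the 61 s allowed.

- **Strap:** I pushed it by the red peg until it stopped against about 7 N. In the last scene picture the peg still stands within a pixel of where it should be at joint value 0.
- **Drop:** I turned the nut backward between loosely open fingers. It fell into the thread start after roughly 30° of nut turn. Its lower edge in the side view moved from row 209 to 212, which fits a drop to about −9 mm.
- **Seating:** I turned it forward about 115° until the wrist torque about the vertical rose to 0.24 N m, then stopped, backed off, opened the fingers and raised the arm.
- **Last checks:**
  - The blade measures 69.4 mm long for an assumed top height of 145 mm, against 70 mm given, and is centred at (567.0, −15.6). The stud is at (567.4, −15.3).
  - The foot lies against the strap in both outer views, the nut looks upright, and the robot touches nothing.

**Checks that disagreed or stay open:**
- The side view's lower-edge row fits a foot height of only about −16 mm, and one pixel there is about 3 mm. The rise in torque is the main sign of full seating.
- Triangulating the blade tip from the scene and side pictures failed: the rays missed each other by 23 mm, probably because I matched different ends. I discarded it.
- I have no direct reading of the nut's contact forces. The small wrist torque is the only sign that they stayed low.

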